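# Free the grid insert of a vegetable cutter with the forked key and hang it to dry

### The arm

A 7-joint arm with a two-finger parallel gripper is mounted at the origin on the work surface. World frame = base frame: x ahead of the robot, y to its left, z up, the work surface at z = 0. Lengths are in mm, angles in rad, forces in N, time in s.
With the tool pointing down it reaches from about 400 to 875 mm from the base axis. Payload 4.4 kg.
Tool frame: the origin (TCP) lies at the very end of the fingers, on their centre line; the grasp point (between the pads) lies 19 mm behind it; z points along the fingers, x is the direction in which the jaws open and shut, and the axes are right-handed (so a half turn about z gives the same grasp; the last joint's range is limited). The gripper opens to 85 mm and grips with 20 to 120 N. Pads are 22 mm wide; open, the fingers measure 114 mm over their backs; the gripper's body (76 mm by 85 mm) begins 54 mm behind the grasp point. The pads swing forward as they close: fully open they stand 13 mm farther back than shut.
Start: joints at [1.27, 0.628, 0.038, 1.517, -0.027, 0.996, -0.02], TCP at [151.25, -632.172, 209.013] pointing down, gripper open.
Joint ranges: [-3.06, 3.06], [-0.37, 2.12], [-1.25, 1.32], [0.18, 2.47], [-1.1, 4.24], [0.23, 1.98], [-2.94, 2.94]. Speed limits (rad/s): [2.57, 2.57, 3.14, 3.14, 3.14, 3.14, 3.14].

### API

Orientations are given as [roll, pitch, yaw] about the fixed x, y, z axes, in that order (R = Rz(yaw) Ry(pitch) Rx(roll)).
In Python, from cell import telemetry, get_image, get_calibration, ctrl gives the robot as it stands. The module is installed in compiled form; this text tells all that it offers.
- The arm moves only by the tool arm_command, never from a script. Its arguments are lists of equal length, an entry for each row: "rot": the turn, a rotation vector about the world's x, y, z in degrees, a list of three; "slide": the shift along the world's x, y, z in mm, a list of three; "gripper": the finger opening in mm, from 0 to 85.4. A call has 1 to 5 rows; each row shifts and turns the pose as measured when the row begins; what a row does not reach is not made up. A row lasts 1/12 s, in which the tool goes at most 41.7 mm and 7.16 degrees, less where a joint would pass 70% of its speed; a pose out of reach is approached as far as the arm can. A call with a gripper value outside its range is refused whole. The fingers move at their own pace and stop on an object; the grip force is fixed at half the most. Time passes only in rows, so rows that do not move let the fingers close. It gives the time, the measured TCP pose, the force and the opening at its end, in the units of the state.
- telemetry.read_state(): the state, without advancing time (a new reading comes with each control period).
- get_image(name): name is "side" or "top" or "wrist"; returns (picture, depth): 480x640x3 uint8, red, green, blue; 480x640 float32, mm along the optical axis (not along the pixel's ray), 0 where there is no reading.
- get_calibration(name): a dict with "fx", "fy", "cx", "cy" (pixels), "D" ([k1, k2, p1, p2, k3] as OpenCV has them; the pictures are not rectified), "xyz" and "attitude" of the camera in the world. Camera axes: x right, y up, looking along -z (the intrinsics and any distortion apply to the point x, -y, -z); pixel columns grow to the right and rows downward; lengths in mm; the calibration is good to about 2 mm. A picture is of the moment at which its call begins: read the wrist's pose just before it. get_calibration takes no time and is no camera call; for the wrist camera it gives the pose at the moment of the call.
- ctrl.finish_job(): hands the job in, once; it reports no verdict.
The state is a dict: "clock": time; "qpos": joint angles; "qd": joint speeds; "tau": joint torques, N m; "eef_pos": TCP position; "tool_rot": TCP orientation; "force": force on the tool from outside, world axes, zero at the start; "torque": the same for the moment, N m; "width": finger opening in mm.
Only numpy, scipy, OpenCV 4.12 (cv2) and the standard library are available. Lean on these libraries where they do the work, as an engineer would, in place of code of your own. Each camera call takes 0.05 s, during which the arm holds its last target.

### The job

With the forked key, never the gripper itself, straddle the vegetable cutter's spring bolt and push its red collar outwards until the grid insert pops up, without ramming the bolt against its end. Hang the key back in its caddy, then lift the insert out and hang it by its eye, well down towards the root, on the drying rack's free slanted peg with the red tip. Do not shift the white tub or the bottle.

Things in the scene. Friction and masses are not known exactly. Their poses are not given: they have to be found in the camera images.
- cutter: Fixed vegetable cutter, base 150 x 240 mm (y -70 to +170), 30 mm thick. Origin on the table under the middle of the insert's slot; x along the slot, y level and outwards along the spring bolt, z up. The slot, 10.5 mm (y) by 82 mm (x), opens upwards at 120 mm height. Along +y: inner lug, free gap, red collar, coil spring, steel barrel (starts 91 to 103 mm out).
- bolt_axis (a point): Point fixed on the cutter, on the bolt's centre line, 42 mm out (y) from the slot and 135 mm up, in the free gap between inner lug and red collar, where a bare bar 12 mm in diameter is to be straddled. Axes as the cutter. Collar: disc 40 mm across, 8 mm thick; its inner face rests 46 to 58 mm out from the slot, differing each time and not measured: feel for it or look.
- plunger (a joint): Travel of the spring bolt in m: 0 at rest, through the insert's eye; grows as the collar is pushed outwards (cutter +y); end stop at 0.026. Spring 5 N at rest, 9 N at the end, plus friction. The insert comes free somewhere from 0.007 to 0.022; a sprung plate then lifts it 22 mm. Let go, the bolt springs back and bears on the insert's face below the eye without holding it.
- insert_eye (a point): Middle of the eye (30 mm wide, 34 mm high) of the loose grid insert: steel plate 80 mm wide (x), 8 mm thick (y), reaching 85 mm below this point, about 0.25 kg. The eye's middle is 146 mm above the table while bolted, 168 mm once popped up. Axes: x along the plate's width, y through the plate, z up.
- insert_grip (a point): Middle of the insert's blue handle, 53 mm above the eye: a block 30 mm wide (x), 14 mm thick (y), 50 mm high. Gripping it across its 30 mm width keeps the fingers clear of a peg through the eye.
- fork_grip (a point): Middle of the orange handle of the loose forked key, 24 mm (x) by 30 mm (y), 64 mm high, 88 mm above the prong tips. The key is 120 mm long, 0.15 kg, prongs down; a flange 52 x 44 mm, 6 mm thick, lies 50 to 56 mm above the tips. Axes: x across the two prongs, y through their thickness, z up.
- fork_tips (a point): Point midway between the tips of the key's two prongs. Each prong is 12 mm wide and 6 mm thick; the slot between them is 20 mm wide and 42 mm deep.
- caddy: Grey caddy for the key, fixed, 110 x 80 mm foot, 66 mm high, origin under its centre on the table. The slot in its top is 60 mm (x) by 24 mm (y); the key hangs in it by its flange, prong tips 16 mm above the table.
- peg: The free slanted peg of the drying rack, 10 mm in diameter, 85 mm long, red tip. Origin at its root, on its centre line, 150 mm above the table; z along the peg, outwards and up at 35 degrees above level; x level, across the peg. The post behind the root is 30 mm wide and ends 9 mm above it. Another peg, 140 mm away along x, is taken.
- tub: Small white plastic tub, bystander, 84 mm across, 85 mm high, origin under its centre.
- spray: White bottle with a red cap, bystander, 60 mm across, 160 mm high, origin under its centre.
- lug_face (a point): Point fixed on the cutter: middle of the outer face of the inner lug, 30 mm out (y) from the slot, 135 mm up. The lug is 34 mm wide (x), its top 156 mm high; below 120 mm the guide's wall, 100 mm wide, ends at this same face. The free gap for the key's prongs runs from this face out to the collar. Axes as the cutter.
There are look-alikes about, which are no part of the job. What is shaped like the part that bears fork_grip but pink or purple is not meant.

How it is judged (in metres and radians):
On the way, in this order (a step that is already met when the one before it is completed fails the run):
1. the bolt's collar has been pushed outwards by the forked key (value of joint plunger above 0.0065 m and contact force between fork and plunger above 2 N), for 0.05 s.
2. the key has been taken away from the bolt and hangs in its caddy, released (horizontal distance between fork_tips and caddy below 0.02 m and height (world z) of fork_tips below 0.03 m and angle between fork_tips's own z axis and vertical below 0.2 rad and contact force between fork and the fingers below 0.1 N), for 0.1 s.
3. the insert has been lifted out of the cutter (z of insert_eye in the frame of cutter above 0.21 m), for 0.1 s.
At the end, for the whole second after the job is handed in: The insert hangs at rest by its eye on the free peg, eye within 14 mm sideways and 22 mm below the peg's line, at most 50 mm from the root, tilted under 28 degrees; the key hangs upright in its caddy (within 20 mm, tips under 30 mm above the table) (x of insert_eye in the frame of peg between -0.014 and 0.014 m and y of insert_eye in the frame of peg between -0.004 and 0.022 m and z of insert_eye in the frame of peg between -0.02 and 0.05 m and angle between insert_eye's own z axis and vertical below 0.5 rad and linear speed of insert below 0.03 m/s and horizontal distance between fork_tips and caddy below 0.02 m and height (world z) of fork_tips below 0.03 m and angle between fork_tips's own z axis and vertical below 0.2 rad); the robot touches nothing.
It fails at once if the gripper pushed the spring bolt itself (contact force between the fingers and plunger above 2 N).
It fails at once if the bolt was rammed with more than 60 N (contact force between fork and plunger above 60 N).
It fails at once if the tub was shifted by more than 30 mm (distance of tub from where it was at the start of the episode above 0.03 m).
It fails at once if the bottle was shifted by more than 30 mm (distance of spray from where it was at the start of the episode above 0.03 m).
It also fails if it takes over 58 s, if anything falls off the work surface, if the arm or the gripper's body presses on something with over 40 N, if the wrist force passes 120 N, or if a joint passes its speed limit or range.

## Working session

There is one attempt and no reset: what is moved stays moved. The work goes in short steps, Python scripts to look and compute and a tool call to move; the robot and the scene stay as the last step left them, time stands still between calls to the robot, and variables do not carry over. Pictures are saved under pics/ and viewed, and the job is handed in when it is done.

Besides the shell and the picture viewer there is one more tool, called after ">>>" in YAML: its name, and indented under it one key for each argument. arm_command: Moves the arm, as the interface text tells. Its arguments: {"type":"object","properties":{"rot":{"type":"array"},"slide":{"type":"array"},"gripper":{"type":"array"}},"required":["rot","slide","gripper"]}

```bash
mkdir -p pics; cat > h.py <<'E'
import numpy as np, cv2
from scipy.spatial.transform import Rotation as R
from cell import telemetry, get_image, get_calibration, ctrl
def grab(n,tag):
    c=get_calibration(n); im,d=get_image(n)
    cv2.imwrite(f'pics/{tag}.png',im[:,:,::-1]); np.savez(f'pics/{tag}.npz',im=im,d=d,**{k:np.array(v) for k,v in c.items()})
    return im,d,c
def load(tag):
    z=np.load(f'pics/{tag}.npz'); return z['im'],z['d'],{k:z[k] for k in ('fx','fy','cx','cy','D','xyz','attitude')}
def ray(c,u,v):
    K=np.array([[c['fx'],0,c['cx']],[0,c['fy'],c['cy']],[0,0,1.]],float)
    p=cv2.undistortPoints(np.array([[[u,v]]],float),K,np.array(c['D'],float))[0,0]
    att=np.array(c['attitude'])
    M=att if att.shape==(3,3) else R.from_euler('xyz',att).as_matrix()
    return M@np.array([p[0],-p[1],-1.]), np.array(c['xyz'],float)
def pt(c,d,u,v):
    r,o=ray(c,u,v); return o+r*float(d[int(round(v)),int(round(u))])
def onz(c,u,v,z):
    r,o=ray(c,u,v); return o+r*(z-o[2])/r[2]
def cloud(c,d):
    K=np.array([[c['fx'],0,c['cx']],[0,c['fy'],c['cy']],[0,0,1.]],float)
    H,W=d.shape; uu,vv=np.meshgrid(np.arange(W),np.arange(H))
    p=cv2.undistortPoints(np.stack([uu,vv],-1).reshape(-1,1,2).astype(float),K,np.array(c['D'],float)).reshape(H,W,2)
    M=R.from_euler('xyz',np.array(c['attitude'])).as_matrix() if np.array(c['attitude']).shape!=(3,3) else np.array(c['attitude'])
    P=np.stack([p[...,0],-p[...,1],-np.ones((H,W))],-1)*d[...,None]
    return P@M.T+np.array(c['xyz'],float)
E
python3 - <<'E'
from h import *
print(telemetry.read_state())
for n in ('side','top','wrist'):
    im,d,c=grab(n,n+'0'); print(n,c)
E
```

```text
{'clock': 0.0, 'qpos': array([ 1.27022963,  0.62933999,  0.03844844,  1.51838049, -0.02700509,
        0.99631805, -0.0200242 ]), 'qd': array([ 0.00171404, -0.00189655,  0.0009651 , -0.00018926,  0.00090667,
       -0.00029927,  0.00016658]), 'tau': array([-1.22719630e-04, -5.63407373e+01,  1.22629881e+00, -1.93446010e+01,
        1.11047199e-02,  1.05585656e-02,  4.58234206e-05]), 'eef_pos': array([ 151.06684239, -631.50083206,  208.08924742]), 'tool_rot': array([ 3.14156749e+00,  1.92753888e-03, -1.33606215e+00]), 'force': array([ 0.01642976, -0.84248742, -0.95366961]), 'torque': array([-0.02963267,  0.02423394, -0.0077492 ]), 'width': 85.40550023599152}
side {'fx': 617.0706671334347, 'fy': 617.0706671334347, 'cx': 325.44388397482356, 'cy': 250.09107239870883, 'D': array([0.05531478, 0.        , 0.        , 0.        , 0.        ]), 'xyz': array([1226.74219921, 1150.77548671, 1034.67421033]), 'attitude': array([0.95126969, 0.01801816, 2.530534  ])}
top {'fx': 586.3853556794847, 'fy': 586.3853556794847, 'cx': 319.72630985242915, 'cy': 248.07821037147826, 'D': array([0.05896571, 0.        , 0.        , 0.        , 0.        ]), 'xyz': array([ 347.82165404,  122.02616321, 1276.64867854]), 'attitude': array([ 1.52419228e-01, -7.78584017e-04, -1.54635226e+00])}
wrist {'fx': 375.3399334978307, 'fy': 375.3399334978307, 'cx': 318.8125157705934, 'cy': 239.69696562119444, 'D': array([0.00411066, 0.        , 0.        , 0.        , 0.        ]), 'xyz': array([ 215.55038393, -616.52335349,  374.68605112]), 'attitude': array([-2.66477519e-01,  8.60359290e-04, -1.33639503e+00])}
```

View pics/top0.png

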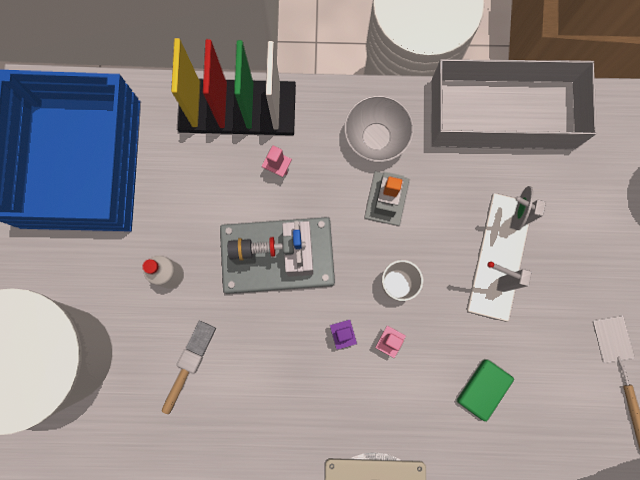

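View pics/side0.png

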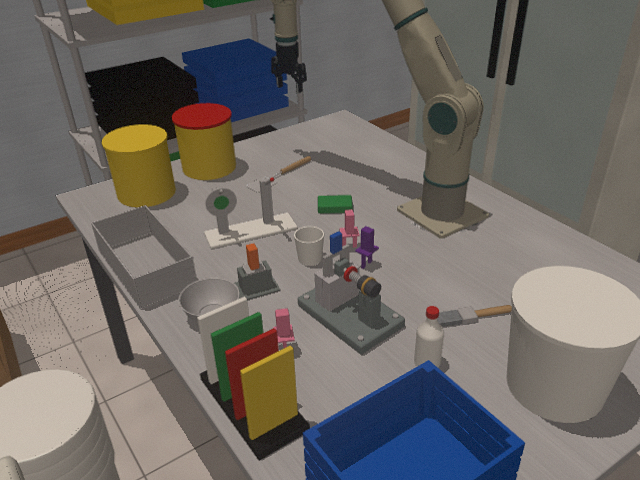

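View pics/wrist0.png

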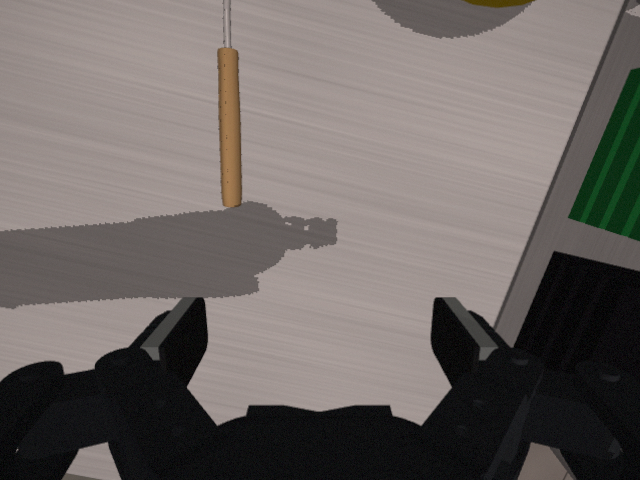

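The overview shows the cutter at (277,255) with its bolt pointing left. The caddy with the orange key is at (388,198). The free red-tipped peg runs from (525,275) to (491,265), the tub is at (402,281) and the bottle at (157,270). Next I measure them.

```bash
cat > m1.py <<'E'
from h import *
def zoom(tag,x0,y0,x1,y1,out,s):
    im,_,_=load(tag); cv2.imwrite(f'pics/{out}.png',cv2.resize(im[y0:y1,x0:x1,::-1],None,fx=s,fy=s,interpolation=cv2.INTER_CUBIC))
zoom('top0',210,140,420,320,'z_top',3.8); zoom('top0',450,180,560,330,'z_peg',4); zoom('side0',190,180,420,360,'z_side',3.4)
for tag in('top0','side0'):
    im,d,c=load(tag); P=cloud(c,d); hsv=cv2.cvtColor(im,cv2.COLOR_RGB2HSV)
    ok=(d>0)&(P[...,2]>8)
    H,S,V=[hsv[...,i].astype(int) for i in range(3)]
    for nm,m in dict(red=((H<6)|(H>174))&(S>150)&(V>80),orange=(H>6)&(H<16)&(S>150)&(V>100),blue=(H>105)&(H<125)&(S>140)).items():
        n,l,st,ce=cv2.connectedComponentsWithStats((m&ok).astype(np.uint8))
        for i in range(1,n):
            if 8<st[i,4]<1500:
                q=P[l==i]; print(tag,nm,st[i],'med',np.median(q,0).round(1),'min',np.percentile(q,3,axis=0).round(1),'max',np.percentile(q,97,axis=0).round(1))
E
python3 m1.py
```

```text
top0 red [ 203   40   24   88 1292] med [850.1 345.4 157.6] min [805.3 343.5  36.8] max [908.2 354.8 211.8]
top0 red [270 237   5  19  76] med [520.1 218.2 150.8] min [506.3 214.7 139.1] max [539.6 222.6 155.3]
top0 red [143 260  15  14 163] med [477.1 448.9 158.8] min [465.1 438.3 150.3] max [488.2 460.5 163.2]
top0 red [488 262   6   5  27] med [ 491.  -188.6  202. ] min [ 487.2 -193.7  199.7] max [ 494.8 -185.2  206.5]
top0 orange [385 177  17  19 210] med [654.7 -18.2 134.5] min [646.4 -32.1  92.2] max [669.4  -5.7 139. ]
top0 blue [ 57 151   9  19  58] med [726.1 701.7   9.8] min [708.1 694.2   8.1] max [743.6 709.8  13.3]
top0 blue [ 72 170   8   5  13] med [700.3 669.5   9.2] min [694.8 662.1   8.2] max [703.9 676.1  13.3]
top0 blue [293 230   8  19 135] med [525.7 167.4 223. ] min [513.4 161.4 200.9] max [541.8 174.4 226.1]
side0 red [ 172  103   59   27 1196] med [ 456.5 -705.4  198.4] min [ 366.7 -802.1  191.8] max [ 541.3 -621.2  202.9]
side0 red [270 178   4   3  10] med [ 491.1 -185.8  199.3] min [ 485.9 -191.1  195.2] max [ 497.  -181.3  202.9]
side0 red [344 267  13  1
[... 2556 characters left out ...]
ed [693.8 646.9   9.7] min [689.  640.9   8.5] max [698.  649.5  12. ]
side0 blue [424 466  10   5  18] med [666.7 663.1   8.4] min [659.8 657.    8.1] max [673.7 668.8  10.7]
side0 blue [365 468   9   7  22] med [763.1 601.3   8.8] min [758.5 596.    8. ] max [771.3 608.7  11.9]
side0 blue [453 468   7   6  13] med [630.1 694.    9.1] min [621.4 691.6   8. ] max [635.7 698.2  11.4]
side0 blue [375 471  14   7  26] med [746.8 617.6   8.7] min [741.5 612.8   8. ] max [758.7 631.1  10.7]
side0 blue [420 470   8   6  16] med [681.1 665.    9.2] min [677.4 659.4   8.2] max [689.9 667.8  11. ]
side0 blue [410 474   7   6  17] med [704.2 656.9   8.9] min [701.  652.8   8. ] max [708.6 665.    9.9]
```

View pics/z_top.png

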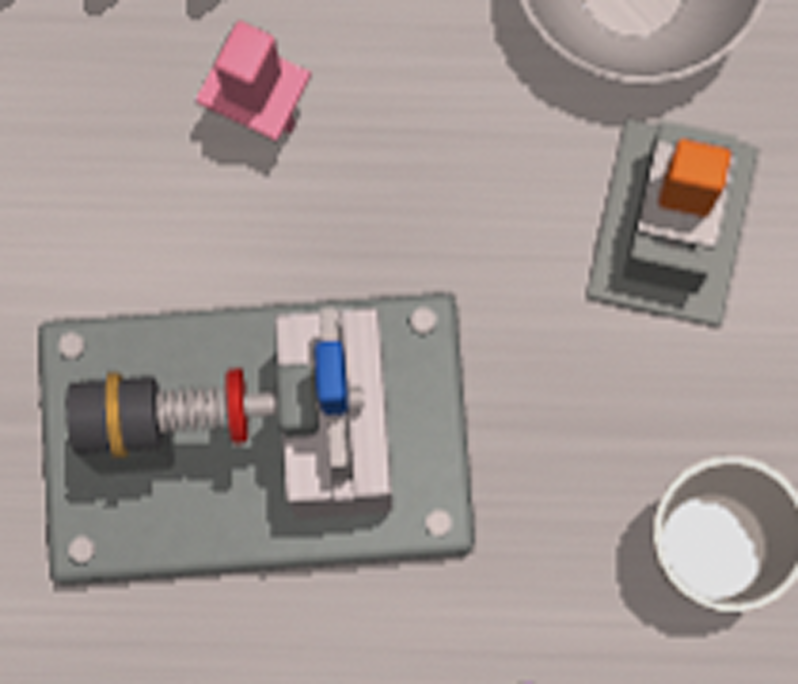

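View pics/z_side.png

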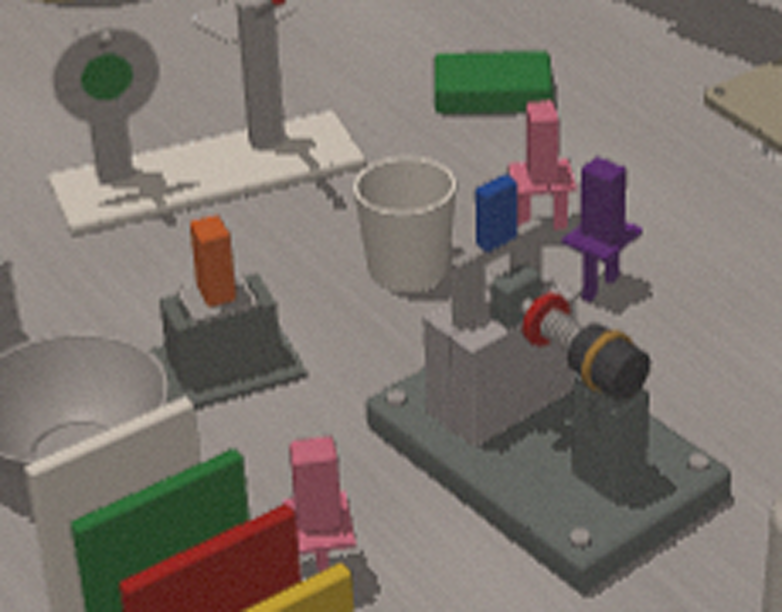

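View pics/z_peg.png

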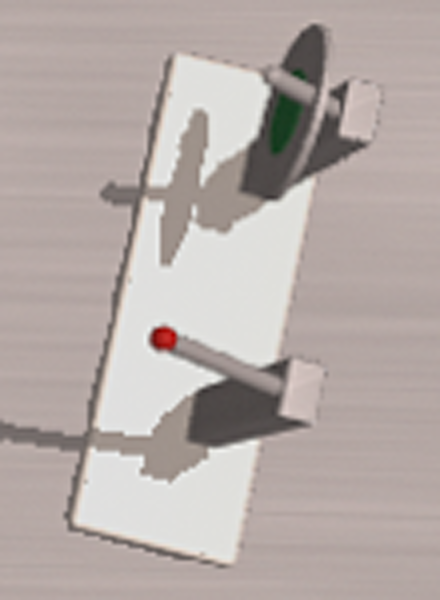

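```bash
cat > m2.py <<'E'
from h import *
for tag in('top0','side0'):
    im,d,c=load(tag); P=cloud(c,d).astype(np.float32); X,Y,Z=P[...,0],P[...,1],P[...,2]; ok=d>0
    def box(nm,xr,yr,zr,show=True):
        m=ok&(X>xr[0])&(X<xr[1])&(Y>yr[0])&(Y<yr[1])&(Z>zr[0])&(Z<zr[1])
        m=cv2.erode(m.astype(np.uint8),np.ones((1,1)))>0
        q=P[m]
        if len(q)<5: print(tag,nm,'few',len(q)); return
        r=cv2.minAreaRect(q[:,:2]); print(tag,nm,len(q),'rect c',np.round(r[0],1),'size',np.round(r[1],1),'ang',round(r[2],2),'zmed',np.median(q[:,2]).round(1))
    box('cutterbase',(400,640),(60,380),(24,36))
    box('guide top',(460,600),(120,220),(114,125))
    box('caddy foot',(560,760),(-100,60),(3,20))
    box('caddy top+flange',(560,760),(-100,60),(60,76))
    box('key top',(600,720),(-60,40),(128,142))
    box('insert top',(480,580),(130,210),(216,232))
    box('post top',(380,560),(-330,-180),(150,168))
    box('peg rack base',(330,720),(-400,-120),(4,30))
    box('tub rim',(380,560),(-90,20),(78,92))
    box('bottle',(430,530),(400,520),(20,170))
E
python3 m2.py
```

```text
Traceback (most recent call last):
  File "m2.py", line 10, in <module>
    box('cutterbase',(400,640),(60,380),(24,36))
    ~~~^^^^^^^^^^^^^^^^^^^^^^^^^^^^^^^^^^^^^^^^^
  File "m2.py", line 9, in box
    r=cv2.minAreaRect(q[:,:2]); print(tag,nm,len(q),'rect c',np.round(r[0],1),'size',np.round(r[1],1),'ang',round(r[2],2),'zmed',np.median(q[:,2]).round(1))
cv2.error: OpenCV(4.12.0) /io/opencv/modules/imgproc/src/convhull.cpp:143: error: (-215:Assertion failed) total >= 0 && (depth == CV_32F || depth == CV_32S) in function 'convexHull'
```

```bash
sed -i 's/minAreaRect(q\[:,:2\])/minAreaRect(np.ascontiguousarray(q[:,:2]))/' m2.py; python3 m2.py
```

```text
top0 cutterbase 4952 rect c [523.4 218.3] size [150.1 239.1] ang 5.57 zmed 29.1
top0 guide top 857 rect c [527. 180.] size [100.  73.] ang 5.58 zmed 119.1
top0 caddy foot 1246 rect c [660.5 -19.4] size [158.4 198.8] ang 89.96 zmed 6.3
top0 caddy top+flange 509 rect c [683.6  -2.2] size [141.9 111.9] ang 4.68 zmed 68.1
top0 key top 180 rect c [659.9 -19.2] size [29.4 25.7] ang 78.83 zmed 135.2
top0 insert top 124 rect c [528.1 168.5] size [29.9 13.8] ang 6.46 zmed 223.2
top0 post top 207 rect c [ 475.6 -254.1] size [44. 30.] ang 75.82 zmed 158.2
top0 peg rack base 4830 rect c [ 525.1 -260. ] size [389.1 279.3] ang 0.04 zmed 10.7
top0 tub rim 276 rect c [468.3 -43.9] size [81.9 80.3] ang 89.62 zmed 83.7
top0 bottle 980 rect c [475.9 447.3] size [56.7 59.6] ang 65.25 zmed 107.7
side0 cutterbase 2082 rect c [524.8 220.9] size [151.  240.5] ang 6.03 zmed 27.6
side0 guide top 241 rect c [528.5 174.1] size [102.2  59.7] ang 3.5 zmed 117.5
side0 caddy foot 427 rect c [661.9 -14.9] size [196.1 101.4] ang 0.91 zmed 7.9
side0 caddy top+flange 292 rect c [687.9  -3.8] size [156.9  75.4] ang 20.08 zmed 66.4
side0 key top 75 rect c [659.5 -15.9] size [34.6 23.5] ang 78.35 zmed 131.9
side0 insert top 57 rect c [530.7 172. ] size [34.  16.7] ang 17.09 zmed 220.3
side0 post top 53 rect c [ 477.3 -253.3] size [52.2 28. ] ang 71.38 zmed 155.5
side0 peg rack base 1420 rect c [ 521.7 -263.6] size [190.3 368.4] ang 84.43 zmed 8.6
side0 tub rim 121 rect c [469.9 -39.5] size [89.8 80.5] ang 80.8 zmed 81.3
side0 bottle 1221 rect c [483.8 457.5] size [47.6 58.7] ang 46.2 zmed 94.4
```

```bash
cat > m3.py <<'E'
from h import *
im,d,c=load('top0'); P=cloud(c,d).astype(np.float32); X,Y,Z=P[...,0],P[...,1],P[...,2]; ok=d>0
hsv=cv2.cvtColor(im,cv2.COLOR_RGB2HSV); 
# caddy parts
for z0,z1 in((3,14),(55,68),(64,70),(68,76)):
    m=(ok&(abs(X-660)<75)&(abs(Y+19)<60)&(Z>z0)&(Z<z1)).astype(np.uint8)
    n,l,st,ce=cv2.connectedComponentsWithStats(m); 
    for i in range(1,n):
        if st[i,4]>25:
            q=P[l==i]; r=cv2.minAreaRect(np.ascontiguousarray(q[:,:2])); print((z0,z1),st[i],np.round(r[0],1),np.round(r[1],1),round(r[2],1))
# post & peg
m=ok&(abs(X-478)<40)&(Y<-180)&(Y>-300)&(Z>100)
for v in range(255,295,2):
    print(v,[ (u,int(X[v,u]),int(Y[v,u]),int(Z[v,u])) for u in range(486,534,3) if m[v,u]])
# triangulate red tip
cs=load('side0')[2]
def cen(tag,b):
    im=load(tag)[0]; h=cv2.cvtColor(im,cv2.COLOR_RGB2HSV).astype(int); k=((h[...,0]<8)|(h[...,0]>172))&(h[...,1]>130); x0,y0,x1,y1=b
    v,u=np.nonzero(k[y0:y1,x0:x1]); return u.mean()+x0,v.mean()+y0
a=cen('top0',(483,257,500,272)); b=cen('side0',(265,173,278,186)); print(a,b)
r1,o1=ray(c,*a); r2,o2=ray(cs,*b)
s=np.linalg.lstsq(np.stack([r1,-r2],1),o2-o1,rcond=None)[0]; print(o1+r1*s[0],o2+r2*s[1])
E
python3 m3.py
```

```text
(3, 14) [363 171  46  56 827] [658.7 -20.1] [ 84.5 112.8] 78.6
(55, 68) [367 158  26   3  45] [730.7   2.2] [ 7.2 53.1] 0.6
(55, 68) [382 171  22  10  70] [692.6 -25.8] [43.8 15. ] 77.9
(55, 68) [376 200  22  14 139] [627.8 -13.2] [43.9 19.4] 77.9
(64, 70) [382 172  22   8  63] [694.3 -25.4] [44.  12.9] 84.8
(64, 70) [376 197  23  16 108] [631.3 -14.4] [42.8 26.8] 77.5
(68, 76) [378 176  24  30 222] [659.6 -19.3] [43.6 57.2] 79.9
255 []
257 []
259 []
261 []
263 [(489, 492, -186, 201), (492, 492, -191, 202)]
265 [(489, 488, -186, 202), (492, 488, -190, 206), (495, 489, -198, 197), (498, 491, -207, 186)]
267 [(489, 485, -187, 197), (492, 485, -192, 200), (495, 486, -199, 195), (498, 486, -204, 194), (501, 487, -213, 186)]
269 [(495, 483, -200, 192), (498, 483, -205, 191), (501, 484, -213, 182), (504, 484, -220, 181), (507, 486, -228, 171)]
271 [(501, 481, -214, 181), (504, 481, -220, 180), (507, 481, -226, 176), (510, 483, -235, 168), (519, 487, -262, 138), (522, 485, -261, 155), (525, 485, -266, 158), (528, 484, -271, 160)]
273 [(504, 478, -222, 172), (507, 478, -227, 174), (510, 478,
[... 662 characters left out ...]
5, -260, 158), (525, 465, -265, 159), (528, 466, -272, 157)]
283 [(510, 466, -255, 102), (513, 465, -256, 118), (516, 463, -255, 138), (519, 462, -256, 152), (522, 461, -259, 159), (525, 461, -264, 162), (528, 461, -270, 161)]
285 [(510, 462, -253, 108), (513, 461, -255, 121), (516, 460, -257, 131), (519, 459, -260, 141), (522, 458, -263, 149), (525, 458, -267, 153), (528, 458, -271, 158)]
287 [(513, 458, -260, 106), (516, 458, -265, 108), (519, 457, -266, 123), (522, 456, -269, 131)]
289 []
291 []
293 []
(np.float64(490.5925925925926), np.float64(264.0740740740741)) (np.float64(271.5), np.float64(179.0))
[ 491.44982061 -190.71160052  197.50139609] [ 490.18507025 -189.73456257  197.04991885]
```

>>> arm_command:
  rot:
    - [0,0,0]
    - [0,0,0]
    - [0,0,0]
    - [0,0,-6]
    - [0,0,-6]
  slide:
    - [0,0,40]
    - [0,0,40]
    - [0,0,40]
    - [24,30,10]
    - [25,31,0]
  gripper: [60,60,60,60,60]

```text
clock: 0.57
eef_pos: [191.9, -571.6, 337.6]
tool_rot: [3.139, 0.009, -1.564]
force: [1.6, 0.3, -0.8]
width: 60.1
```

>>> arm_command:
  rot:
    - [0,0,-6]
    - [0,0,-6]
    - [0,0,0]
    - [0,0,0]
    - [0,0,0]
  slide:
    - [26,31,0]
    - [26,31,0]
    - [26,31,0]
    - [26,31,0]
    - [26,31,0]
  gripper: [60,60,60,60,60]

```text
clock: 0.98
eef_pos: [323.0, -411.7, 339.4]
tool_rot: [3.14, 0.005, -1.798]
force: [1.2, 0.2, 0.7]
width: 59.9
```

>>> arm_command:
  rot:
    - [0,0,0]
    - [0,0,0]
    - [0,0,0]
    - [0,0,0]
    - [0,0,0]
  slide:
    - [26,31,0]
    - [26,31,0]
    - [26,31,0]
    - [26,31,0]
    - [26,31,0]
  gripper: [60,60,60,60,60]

```text
clock: 1.4
eef_pos: [454.4, -250.2, 339.4]
tool_rot: [3.14, 0.005, -1.798]
force: [1.1, -0.8, -0.4]
width: 59.9
```

>>> arm_command:
  rot:
    - [0,0,0]
    - [0,0,0]
    - [0,0,0]
    - [0,0,0]
    - [0,0,0]
  slide:
    - [26,31,0]
    - [26,31,0]
    - [26,31,0]
    - [26,31,0]
    - [26,31,-10]
  gripper: [60,60,60,60,60]

```text
clock: 1.82
eef_pos: [586.5, -89.5, 331.1]
tool_rot: [-3.14, 0.005, -1.798]
force: [0.8, 0.1, 0.8]
width: 60.2
```

>>> arm_command:
  rot:
    - [0,0,1.8]
    - [0,0,0]
    - [0,0,0]
    - [0,0,0]
    - [0,0,0]
  slide:
    - [24,23,-10]
    - [24,23,-20]
    - [24,23,-25]
    - [0,0,-25]
    - [0,0,-25]
  gripper: [60,60,60,60,60]

```text
clock: 2.23
eef_pos: [667.8, -3.7, 225.5]
tool_rot: [-3.13, 0.014, -1.751]
force: [-0.3, -1.0, -0.2]
width: 59.9
```

```bash
python3 - <<'E'
from h import *
s=telemetry.read_state(); print(s['eef_pos'],s['tool_rot'],s['qpos'])
im,d,c=grab('wrist','w1'); print(c)
E
```

```text
[667.82701681  -3.71573478 225.5473824 ] [-3.13011879  0.01442837 -1.75053482] [ 0.00974039  0.63259997 -0.069146    1.45646997  0.03406125  1.0394976
 -1.81343005]
{'fx': 375.3399334978307, 'fy': 375.3399334978307, 'cx': 318.8125157705934, 'cy': 239.69696562119444, 'D': array([0.00411066, 0.        , 0.        , 0.        , 0.        ]), 'xyz': array([730.65455072, -17.80045627, 392.78870519]), 'attitude': array([-0.25467033,  0.01368345, -1.75090169])}
```

View pics/w1.png

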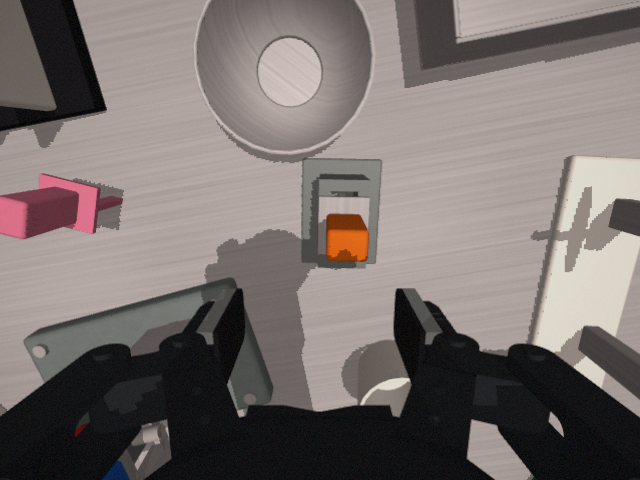

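```bash
python3 - <<'E'
from h import *
im,d,c=load('w1'); P=cloud(c,d).astype(np.float32); h=cv2.cvtColor(im,cv2.COLOR_RGB2HSV).astype(int)
m=(h[...,0]>5)&(h[...,0]<17)&(h[...,1]>150)&(abs(P[...,0]-660)<50)&(d>0)
q=P[m]; print(len(q),q.min(0),q.max(0))
t=q[q[:,2]>131]; r=cv2.minAreaRect(np.ascontiguousarray(t[:,:2])); print(r,np.median(t[:,2]))
q=P[(d>0)&(abs(P[...,0]-660)<80)&(abs(P[...,1]+20)<60)&(P[...,2]>60)&(P[...,2]<75)]; r=cv2.minAreaRect(np.ascontiguousarray(q[:,:2])); print('top',r,np.median(q[:,2]))
v,u=np.nonzero((d>0)&(abs(P[...,0]-660)<80)&(abs(P[...,1]+20)<60)&(P[...,2]>4)&(P[...,2]<14)); q=P[v,u]; r=cv2.minAreaRect(np.ascontiguousarray(q[:,:2])); print('foot',r)
print(telemetry.read_state()['eef_pos'])
E
```

```text
1862 [620.64905  -60.193256   9.065567] [686.8341   52.50055 348.76428]
((667.4679565429688, -3.6372337341308594), (108.41899108886719, 32.24489974975586), 73.2934341430664) 137.31999
top ((679.9746704101562, -12.811866760253906), (136.53460693359375, 78.44368743896484), 12.221858024597168) 68.43633
foot ((646.6175537109375, -23.487716674804688), (89.4384994506836, 131.84478759765625), 79.06278991699219)
[664.20104722  -2.35530253 219.45208676]
```

```bash
python3 - <<'E'
from h import *
im,d,c=load('w1'); P=cloud(c,d).astype(np.float32); h=cv2.cvtColor(im,cv2.COLOR_RGB2HSV).astype(int)
m=(h[...,0]>5)&(h[...,0]<17)&(h[...,1]>150)&(d>0); m[:205]=0;m[265:]=0;m[:,:322]=0;m[:,372:]=0
m&=(P[...,2]>130)&(P[...,2]<142)
q=P[m]; print(len(q),np.percentile(q,1,axis=0),np.percentile(q,99,axis=0)); r=cv2.minAreaRect(np.ascontiguousarray(q[:,:2])); print(r,np.median(q[:,2]))
s=telemetry.read_state(); print(s['eef_pos'],s['tool_rot'])
E
```

```text
1380 [646.1144  -36.41643 131.00151] [671.5926    -6.314837 139.0751  ]
((658.0209350585938, -21.382097244262695), (29.77439308166504, 24.563539505004883), 78.02106475830078) 137.29791
[664.20104722  -2.35530253 219.45208676] [-3.14007857  0.01409043 -1.74935396]
```

>>> arm_command:
  rot:
    - [0,0,-1.1]
    - [0,0,0]
    - [0,0,0]
  slide:
    - [-4,-17,0]
    - [0,0,0]
    - [0,0,0]
  gripper: [60,60,60]

```text
clock: 2.53
eef_pos: [657.8, -20.4, 217.4]
tool_rot: [3.137, 0.013, -1.769]
force: [1.1, 1.2, 0.9]
width: 60.3
```

>>> arm_command:
  rot:
    - [-0.7,0.1,0]
    - [0,0,0]
    - [0,0,0]
    - [0,0,0]
    - [0,0,0]
  slide:
    - [1,0,-35]
    - [0,0,-35]
    - [0,0,-30]
    - [0,0,-15]
    - [0,0,-5]
  gripper: [60,60,60,60,60]

```text
clock: 2.95
eef_pos: [666.8, -26.9, 107.1]
tool_rot: [-3.122, 0.002, -1.778]
force: [-0.2, -0.4, -0.3]
width: 59.6
```

>>> arm_command:
  rot:
    - [0,0,0]
  slide:
    - [0,0,0]
  gripper: [60]

```text
clock: 3.03
eef_pos: [666.5, -27.6, 107.2]
tool_rot: [-3.122, 0.002, -1.779]
force: [-0.9, 0.6, 0.2]
width: 60.0
```

```bash
cat > go.py <<'E'
import sys; from h import *
# usage: go.py x y z yawdeg ; prints the remaining shift and rotvec
x,y,z,yaw=map(float,sys.argv[1:5]); s=telemetry.read_state()
Rn=R.from_euler('xyz',s['tool_rot']); Rt=R.from_euler('xyz',[np.pi,0,np.radians(yaw)])
print('pos',s['eef_pos'].round(1),'slide',(np.array([x,y,z])-s['eef_pos']).round(1),'rot',np.degrees((Rt*Rn.inv()).as_rotvec()).round(2),'F',s['force'].round(1),'w',round(s['width'],1),'t',s['clock'])
E
python3 go.py 658.7 -20.4 90 -101.6
```

```text
pos [666.5 -27.6 107.2] slide [ -7.8   7.2 -17.2] rot [0.12 1.11 0.35] F [-0.9  0.6  0.2] w 60.0 t 3.0333
```

>>> arm_command:
  rot:
    - [0.1,1.1,0.3]
    - [0,0,0]
    - [0,0,0]
  slide:
    - [-8,7,0]
    - [0,0,-14]
    - [0,0,0]
  gripper: [60,60,60]

```text
clock: 3.28
eef_pos: [661.0, -21.1, 98.9]
tool_rot: [-3.136, 0.001, -1.776]
force: [-0.6, 0.1, -1.0]
width: 59.9
```

```bash
python3 go.py 658.7 -20.4 90 -101.6
```

```text
pos [661.  -21.1  98.9] slide [-2.3  0.7 -8.9] rot [0.02 0.35 0.16] F [-0.6  0.1 -1. ] w 59.9 t 3.2833
```

>>> arm_command:
  rot:
    - [0,0.4,0.2]
    - [0,0,0]
  slide:
    - [-3,1,-11]
    - [0,0,0]
  gripper: [60,60]

```text
clock: 3.45
eef_pos: [659.7, -19.1, 91.1]
tool_rot: [-3.138, 0.001, -1.772]
force: [-0.2, 0.1, -0.3]
width: 60.0
```

>>> arm_command:
  rot:
    - [0,0,0]
    - [0,0,0]
    - [0,0,0]
    - [0,0,0]
    - [0,0,0]
  slide:
    - [0,0,0]
    - [0,0,0]
    - [0,0,0]
    - [0,0,0]
    - [0,0,0]
  gripper: [15,15,15,15,15]

```text
clock: 3.87
eef_pos: [661.0, -18.8, 93.6]
tool_rot: [-3.135, 0.002, -1.771]
force: [-0.0, -0.4, -2.3]
width: 29.0
```

```bash
python3 go.py 658.7 -20.4 90 -101.6; python3 -c "
from h import *
grab('wrist','w2')"
```

```text
pos [661.  -18.8  93.6] slide [-2.3 -1.6 -3.6] rot [-0.02  0.37 -0.11] F [-0.  -0.4 -2.3] w 29.0 t 3.8667
```

View pics/w2.png

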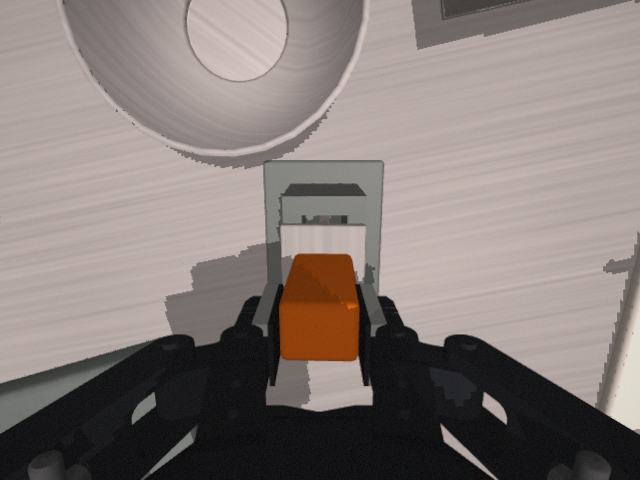

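>>> arm_command:
  rot:
    - [0,0,0]
    - [0,0,0]
    - [0,0,0]
    - [0,0,0]
    - [0,0,0]
  slide:
    - [0,0,15]
    - [0,0,35]
    - [0,0,40]
    - [0,0,40]
    - [0,0,40]
  gripper: [15,15,15,15,15]

```text
clock: 4.33
eef_pos: [650.3, -18.8, 256.7]
tool_rot: [3.121, -0.004, -1.771]
force: [0.6, -0.1, -1.2]
width: 28.6
```

>>> arm_command:
  rot:
    - [0,0,0]
    - [0,0,6]
    - [0,0,6]
    - [0,0,5]
    - [0,0,0]
  slide:
    - [0,0,40]
    - [-10,15,20]
    - [-15,25,0]
    - [-17,28,0]
    - [-17,28,0]
  gripper: [15,15,15,15,15]

```text
clock: 4.75
eef_pos: [597.2, 69.1, 331.2]
tool_rot: [-3.139, -0.01, -1.477]
force: [0.1, 1.0, -1.0]
width: 28.6
```

```bash
python3 go.py 524.6 206.3 240 -84.4; python3 -c "
from h import *
grab('wrist','w3')"
```

```text
pos [597.2  69.1 331.2] slide [-72.6 137.2 -91.2] rot [0.56 0.21 0.2 ] F [ 0.1  1.  -1. ] w 28.6 t 4.75
```

View pics/w3.png

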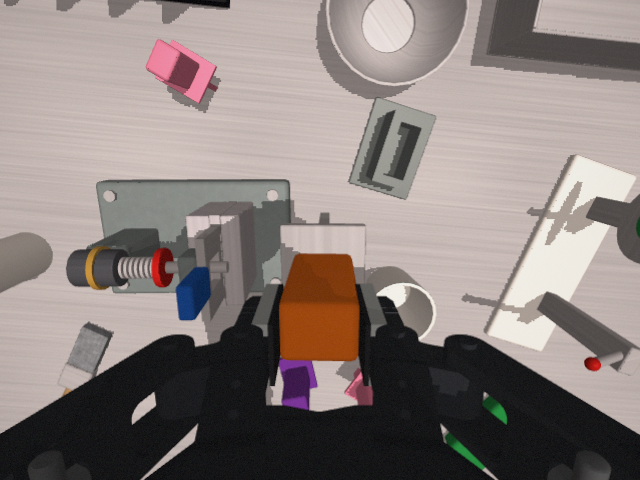

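>>> arm_command:
  rot:
    - [0.6,0.2,0.2]
    - [0,0,0]
    - [0,0,0]
    - [0,0,0]
    - [0,0,0]
  slide:
    - [-18,30,0]
    - [-18,30,0]
    - [-15,26,0]
    - [-8,12,0]
    - [0,0,0]
  gripper: [15,15,15,15,15]

```text
clock: 5.22
eef_pos: [529.9, 178.9, 331.7]
tool_rot: [3.137, 0.009, -1.462]
force: [0.3, -0.3, -1.5]
width: 28.7
```

>>> arm_command:
  rot:
    - [0,0,0]
    - [0,0,0]
  slide:
    - [0,0,0]
    - [0,0,0]
  gripper: [15,15]

```text
clock: 5.38
eef_pos: [529.9, 178.6, 331.7]
tool_rot: [3.137, 0.008, -1.461]
force: [0.5, -0.6, -1.9]
width: 28.7
```

```bash
python3 go.py 524.6 206.3 240 -84.4; python3 -c "
from h import *
grab('wrist','w4'); grab('top','t4'); grab('side','s4')
im=load('s4')[0]; cv2.imwrite('pics/z_s4.png',cv2.resize(im[180:360,250:430,::-1],None,fx=3.3,fy=3.3))"; python3 go.py 524.6 206.3 240 -84.4
```

```text
pos [529.9 178.6 331.7] slide [ -5.3  27.7 -91.7] rot [-0.44 -0.29 -0.71] F [ 0.5 -0.6 -1.9] w 28.7 t 5.3833
pos [530.5 177.5 331.5] slide [ -5.9  28.8 -91.5] rot [-0.42 -0.29 -0.57] F [-0.   0.1 -0.8] w 28.9 t 5.5333
```

View pics/w4.png

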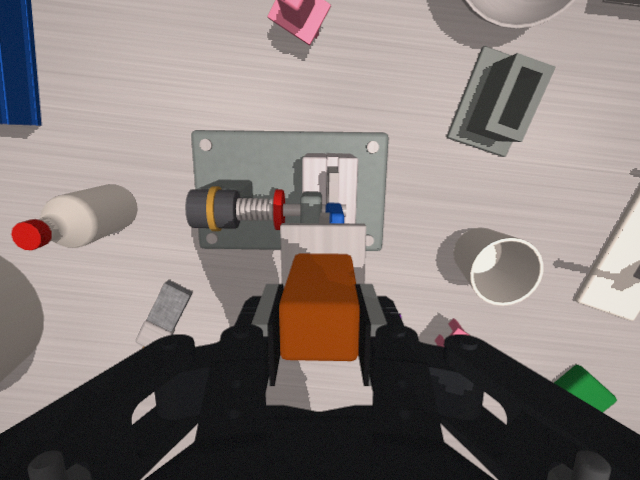

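View pics/z_s4.png

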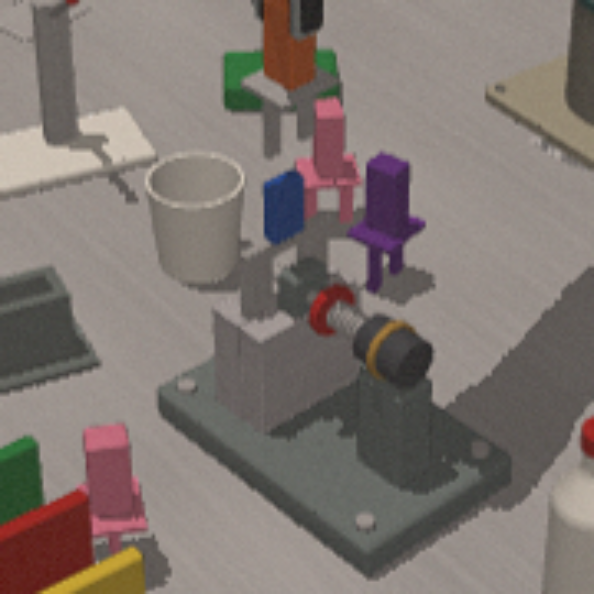

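```bash
python3 - <<'E'
from h import *
im,d,c=load('w4'); P=cloud(c,d).astype(np.float32); h=cv2.cvtColor(im,cv2.COLOR_RGB2HSV).astype(int)
th=np.radians(5.6); o=np.array([528.3,168.5])
def loc(p): 
    q=p[...,:2]-o; return np.stack([q[...,0]*np.cos(th)+q[...,1]*np.sin(th),-q[...,0]*np.sin(th)+q[...,1]*np.cos(th),p[...,2]],-1)
L=loc(P)
def show(nm,m):
    q=L[m]; print(nm,len(q),'p2',np.percentile(q,2,axis=0).round(1),'p98',np.percentile(q,98,axis=0).round(1),'med',np.median(q,0).round(1))
roi=np.zeros(d.shape,bool); roi[120:255,180:395]=1; roi&=d>0
red=((h[...,0]<8)|(h[...,0]>172))&(h[...,1]>130)&roi&(L[...,2]>100)
show('red',red)
rim=red&(L[...,2]>140); show('redrim',rim)
base=roi&(L[...,2]>24)&(L[...,2]<34); show('base',base)
r=cv2.minAreaRect(np.ascontiguousarray(P[base][:,:2])); print(r)
show('base far edge(+x)',base&(np.arange(480)[:,None]<140))
for z0,z1,n in((112,126,'guide'),(126,165,'lug/bolt')): show(n,roi&(L[...,2]>z0)&(L[...,2]<z1)&(L[...,1]<45)&(~red))
print('row profile across the bolt centre y,z,x:')
for v in (204,208,212): print([tuple(L[v,u].round(0).astype(int)) for u in range(262,330,3)])
blue=(h[...,0]>105)&(h[...,0]<125)&(h[...,1]>140)&roi&(L[...,2]>170); show('blue',blue)
s=telemetry.read_state()
T=R.from_euler('xyz',s['tool_rot']); 
org=(h[...,0]>5)&(h[...,0]<17)&(h[...,1]>150)&(d>0); org[:250]=0
Q=T.inv().apply(P[org]-s['eef_pos']); 
top=Q[(Q[:,2]<-35)]; print('key top in tool frame',np.percentile(top,2,axis=0),np.percentile(top,98,axis=0))
print(np.percentile(Q,2,axis=0),np.percentile(Q,98,axis=0))
E
```

```text
red 394 p2 [-16.3  46.2 125.4] p98 [ 18.8  53.6 157. ] med [  4.1  49.2 152.8]
redrim 352 p2 [-16.4  46.2 142.3] p98 [ 18.4  53.6 157.1] med [  3.4  49.7 153.4]
base 12299 p2 [-70.1 -67.5  27.8] p98 [ 73.1 162.8  33.2] med [30.8 67.4 31.4]
((523.3458251953125, 217.28732299804688), (149.66461181640625, 240.23526000976562), 5.591334819793701)
base far edge(+x) 1707 p2 [ 64.2 -63.2  25.6] p98 [ 74.4 162.2  32.9] med [69.6 55.7 30.9]
guide 2129 p2 [-12.5 -25.6 119.3] p98 [ 49.4  27.4 123.1] med [ 29.2  -7.8 121.4]
lug/bolt 975 p2 [ -7.6 -13.1 131.4] p98 [ 39.6  43.6 159.3] med [  4.3  20.  155.9]
row profile across the bolt centre y,z,x:
[(np.int64(5), np.int64(66), np.int64(141)), (np.int64(6), np.int64(62), np.int64(146)), (np.int64(5), np.int64(60), np.int64(138)), (np.int64(6), np.int64(57), np.int64(145)), (np.int64(8), np.int64(53), np.int64(154)), (np.int64(8), np.int64(50), np.int64(154)), (np.int64(8), np.int64(47), np.int64(153)), (np.int64(5), np.int64(46), np.int64(139)), (np.int64(5), np.int64(43), np.int64(139)), (np.int64(6), np.int64(40), np.int64(140)), (np.int64(6), np.
[... 2150 characters left out ...]
p.int64(1), np.int64(28), np.int64(154)), (np.int64(1), np.int64(25), np.int64(158)), (np.int64(1), np.int64(22), np.int64(157)), (np.int64(1), np.int64(19), np.int64(157)), (np.int64(2), np.int64(16), np.int64(158)), (np.int64(1), np.int64(14), np.int64(157)), (np.int64(2), np.int64(11), np.int64(157)), (np.int64(21), np.int64(8), np.int64(256)), (np.int64(22), np.int64(6), np.int64(258)), (np.int64(14), np.int64(4), np.int64(220))]
blue 274 p2 [  7.8  -7.4 186.9] p98 [ 14.8   4.9 226.7] med [ 13.9  -1.6 223. ]
key top in tool frame [-14.80966369  -9.43589556 -46.24990817] [ 12.97802431  12.9217102  -36.3037515 ]
[-14.54244774  -9.48553573 -46.13310251] [13.19067084 12.582861    9.95950206]
```

```bash
python3 - <<'E'
from h import *
im,d,c=load('w4'); P=cloud(c,d).astype(np.float32)
s=telemetry.read_state(); T=R.from_euler('xyz',s['tool_rot'])
m=(d>0)&(d<260); m[:200]=0
Q=T.inv().apply(P[m]-s['eef_pos']); 
for z in range(5,-80,-6):
    q=Q[(Q[:,2]<=z)&(Q[:,2]>z-6)&(abs(Q[:,0])<110)]
    l=q[(q[:,0]<0)];r=q[q[:,0]>0]
    if len(l)>3 and len(r)>3: print(z,'x',l[:,0].min().round(1),r[:,0].max().round(1),'y',q[:,1].min().round(1),q[:,1].max().round(1))
E
```

```text
5 x -14.1 15.2 y -9.4 -6.0
-1 x -14.6 15.0 y -9.5 -6.3
-7 x -15.0 14.8 y -9.6 -6.4
-13 x -15.1 14.6 y -9.9 -6.3
-19 x -15.6 14.1 y -9.7 -6.2
-25 x -22.1 24.5 y -10.8 -5.9
-31 x -28.8 26.9 y -11.0 -5.5
-37 x -29.2 27.0 y -10.8 11.7
-43 x -29.2 26.9 y -11.0 14.6
-49 x -29.1 26.8 y -10.9 12.0
-55 x -22.1 19.9 y -11.0 12.5
-61 x -36.8 33.2 y -12.5 12.1
-67 x -47.2 44.7 y -13.6 8.9
-73 x -49.8 47.6 y -13.4 13.5
-79 x -52.1 50.8 y -12.6 14.7
```

```bash
python3 go.py 526.2 206.3 255 -84.4
```

```text
pos [530.5 177.5 331.5] slide [ -4.3  28.8 -76.5] rot [-0.42 -0.29 -0.57] F [-0.   0.1 -0.8] w 28.9 t 5.5333
```

>>> arm_command:
  rot:
    - [-0.4,-0.3,-0.6]
    - [0,0,0]
    - [0,0,0]
  slide:
    - [-5,32,0]
    - [0,0,0]
    - [0,0,0]
  gripper: [15,15,15]

```text
clock: 5.78
eef_pos: [528.5, 205.0, 330.9]
tool_rot: [-3.141, -0.003, -1.484]
force: [-0.6, -1.8, -2.2]
width: 29.4
```

```bash
python3 go.py 526.2 206.3 255 -84.4
```

```text
pos [528.5 205.  330.9] slide [ -2.3   1.3 -75.9] rot [0.15 0.07 0.63] F [-0.6 -1.8 -2.2] w 29.4 t 5.7833
```

>>> arm_command:
  rot:
    - [0.1,0.1,0.6]
    - [0,0,0]
    - [0,0,0]
    - [0,0,0]
    - [0,0,0]
  slide:
    - [-3,1,-20]
    - [-1,0,-20]
    - [-1,0,-20]
    - [0,0,-10]
    - [0,0,0]
  gripper: [15,15,15,15,15]

```text
clock: 6.2
eef_pos: [526.9, 202.9, 259.2]
tool_rot: [-3.138, 0.001, -1.48]
force: [-0.6, -0.6, -1.0]
width: 28.7
```

```bash
python3 go.py 526.2 206.3 255 -84.4
```

```text
pos [526.9 202.9 259.2] slide [-0.7  3.4 -4.2] rot [-0.08  0.2   0.38] F [-0.6 -0.6 -1. ] w 28.7 t 6.2
```

>>> arm_command:
  rot:
    - [0,0.2,0.4]
    - [0,0,0]
    - [0,0,0]
  slide:
    - [-1,4,-10]
    - [0,0,0]
    - [0,0,0]
  gripper: [15,15,15]

```text
clock: 6.45
eef_pos: [527.4, 205.5, 248.8]
tool_rot: [-3.141, 0.001, -1.476]
force: [0.6, 0.6, -1.2]
width: 28.7
```

```bash
python3 go.py 526.2 206.3 255 -84.4;python3 -c "
from h import *
grab('top','t5'); grab('side','s5')
a=load('s5')[0][180:360,270:430,::-1]; b=load('t5')[0][220:290,220:340,::-1]
cv2.imwrite('pics/z5.png',np.hstack([cv2.resize(a,(480,540)),cv2.resize(cv2.resize(b,(320,187)),(320,540)) if 0 else cv2.copyMakeBorder(cv2.resize(b,(320,187),interpolation=cv2.INTER_CUBIC),0,353,0,0,cv2.BORDER_CONSTANT)]))"; python3 go.py 526.2 206.3 255 -84.4
```

```text
pos [527.4 205.5 248.8] slide [-1.2  0.8  6.2] rot [-0.07  0.02  0.15] F [ 0.6  0.6 -1.2] w 28.7 t 6.45
pos [527.2 205.7 248.9] slide [-1.   0.6  6.1] rot [-0.08  0.02  0.13] F [ 0.  -0.2 -2.7] w 28.9 t 6.55
```

View pics/z5.png

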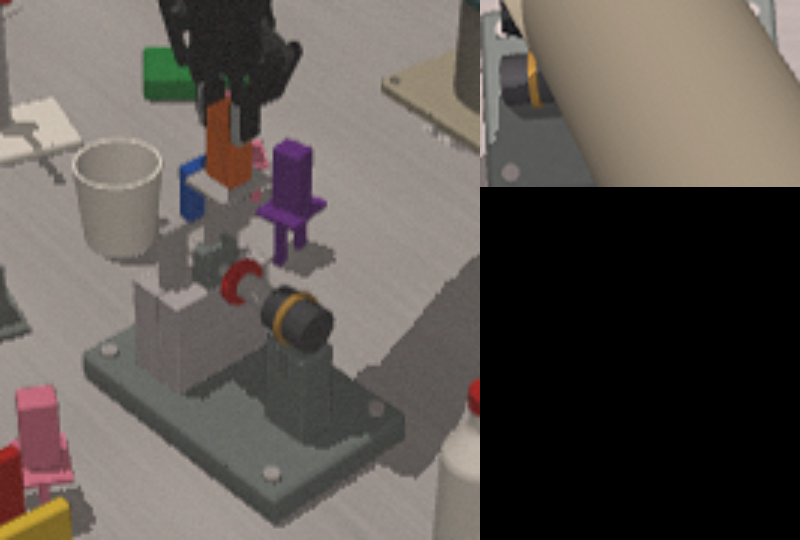

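>>> arm_command:
  rot:
    - [0,0,0]
    - [0,0,0]
    - [0,0,0]
  slide:
    - [-1,0,-12]
    - [0,1,-12]
    - [0,0,0]
  gripper: [15,15,15]

```text
clock: 6.8
eef_pos: [528.2, 207.6, 227.1]
tool_rot: [-3.135, 0.003, -1.476]
force: [-0.6, -0.2, -1.7]
width: 28.5
```

```bash
python3 go.py 526.2 206.3 190 -84.4
```

```text
pos [528.2 207.6 227.1] slide [ -2.   -1.3 -37.1] rot [-0.22  0.35  0.15] F [-0.6 -0.2 -1.7] w 28.5 t 6.8
```

>>> arm_command:
  rot:
    - [-0.2,0.3,0.1]
    - [0,0,0]
    - [0,0,0]
  slide:
    - [-3,-2,-10]
    - [0,0,-10]
    - [0,0,0]
  gripper: [15,15,15]

```text
clock: 7.05
eef_pos: [526.1, 206.0, 207.7]
tool_rot: [-3.138, 0.001, -1.474]
force: [-0.7, -0.1, -2.7]
width: 28.9
```

```bash
python3 go.py 526.2 206.3 190 -84.4
```

```text
pos [526.1 206.  207.7] slide [  0.1   0.3 -17.7] rot [-0.09  0.22  0.03] F [-0.7 -0.1 -2.7] w 28.9 t 7.05
```

>>> arm_command:
  rot:
    - [-0.1,0.2,0]
    - [0,0,0]
    - [0,0,0]
  slide:
    - [0,0,-10]
    - [0,0,-8]
    - [0,0,0]
  gripper: [15,15,15]

```text
clock: 7.3
eef_pos: [526.5, 206.0, 188.4]
tool_rot: [-3.141, -0.0, -1.474]
force: [-0.1, -0.1, -1.4]
width: 28.9
```

```bash
python3 go.py 526.2 206.3 190 -84.4;python3 -c "
from h import *
grab('side','s6')
a=load('s6')[0][180:360,270:430,::-1]
cv2.imwrite('pics/z6.png',cv2.resize(a,(534,600),interpolation=cv2.INTER_CUBIC))"
```

```text
pos [526.5 206.  188.4] slide [-0.3  0.3  1.6] rot [0.01 0.05 0.04] F [-0.1 -0.1 -1.4] w 28.9 t 7.3
```

View pics/z6.png

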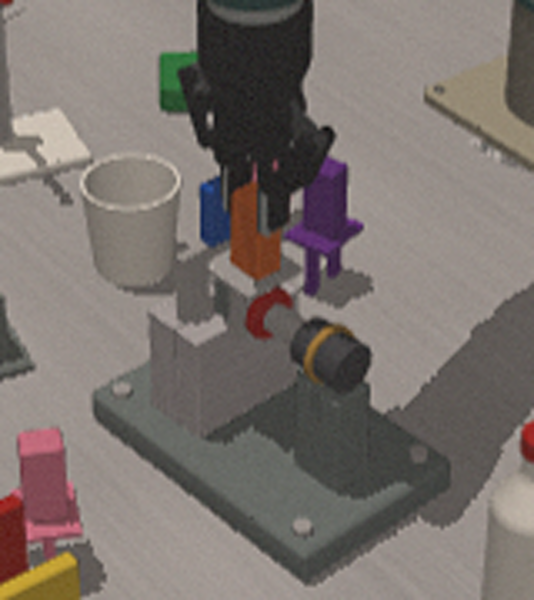

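>>> arm_command:
  rot:
    - [0,0,0]
    - [0,0,0]
    - [0,0,0]
  slide:
    - [0,3,0]
    - [-0.3,3,0]
    - [0,0,0]
  gripper: [15,15,15]

```text
clock: 7.6
eef_pos: [526.8, 212.8, 189.1]
tool_rot: [-3.14, 0.0, -1.474]
force: [0.1, 0.5, -1.5]
width: 28.5
```

>>> arm_command:
  rot:
    - [0,0,0]
    - [0,0,0]
    - [0,0,0]
  slide:
    - [-0.3,3,0]
    - [-0.3,3,0]
    - [0,0,0]
  gripper: [15,15,15]

```text
clock: 7.85
eef_pos: [526.7, 214.9, 189.3]
tool_rot: [-3.14, -0.007, -1.475]
force: [0.9, -4.1, -1.7]
width: 28.9
```

```bash
python3 go.py 526.2 206.3 190 -84.4
```

```text
pos [526.7 214.9 189.3] slide [-0.5 -8.6  0.7] rot [0.37 0.11 0.11] F [ 0.9 -4.1 -1.7] w 28.9 t 7.85
```

>>> arm_command:
  rot:
    - [0,0,0]
    - [0,0,0]
    - [0,0,0]
  slide:
    - [-0.3,4,0]
    - [-0.3,4,0]
    - [-0.3,3,0]
  gripper: [15,15,15]

```text
clock: 8.1
eef_pos: [526.5, 218.3, 189.3]
tool_rot: [3.141, -0.018, -1.479]
force: [0.2, -6.9, -0.7]
width: 28.5
```

```bash
python3 go.py 526.2 206.3 190 -84.4;python3 -c "
from h import *
grab('side','s7')
a=load('s7')[0][180:360,270:430,::-1]
cv2.imwrite('pics/z7.png',cv2.resize(a,(534,600),interpolation=cv2.INTER_CUBIC))"
```

```text
pos [526.5 218.3 189.3] slide [ -0.3 -12.    0.7] rot [1.01 0.06 0.37] F [ 0.2 -6.9 -0.7] w 28.5 t 8.1
```

View pics/z7.png

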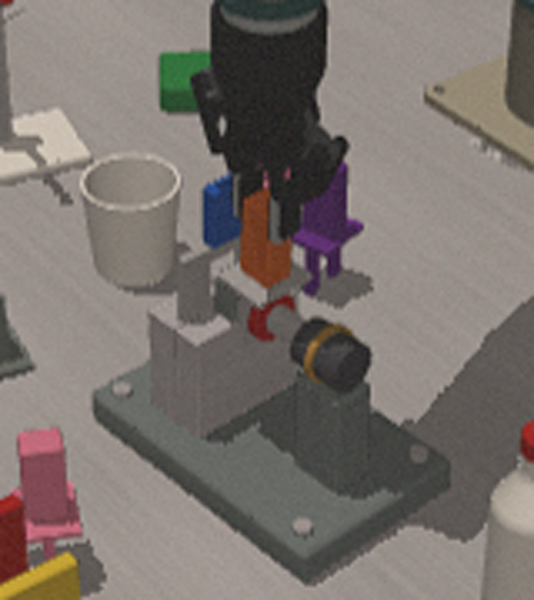

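>>> arm_command:
  rot:
    - [1,0,0.3]
    - [0,0,0]
    - [0,0,0]
  slide:
    - [-0.3,4,0]
    - [-0.4,4,0]
    - [-0.4,4,0]
  gripper: [15,15,15]

```text
clock: 8.4
eef_pos: [526.2, 221.2, 189.2]
tool_rot: [3.14, -0.013, -1.479]
force: [1.1, -7.6, 0.2]
width: 28.9
```

```bash
python3 go.py 526.2 206.3 190 -84.4;python3 -c "
from h import *
grab('side','s8')
a=load('s8')[0][180:360,270:430,::-1]
cv2.imwrite('pics/z8.png',cv2.resize(a,(534,600),interpolation=cv2.INTER_CUBIC))"
```

```text
pos [526.2 221.2 189.2] slide [ -0.  -14.9   0.8] rot [ 0.76 -0.01  0.33] F [ 1.1 -7.6  0.2] w 28.9 t 8.4
```

View pics/z8.png

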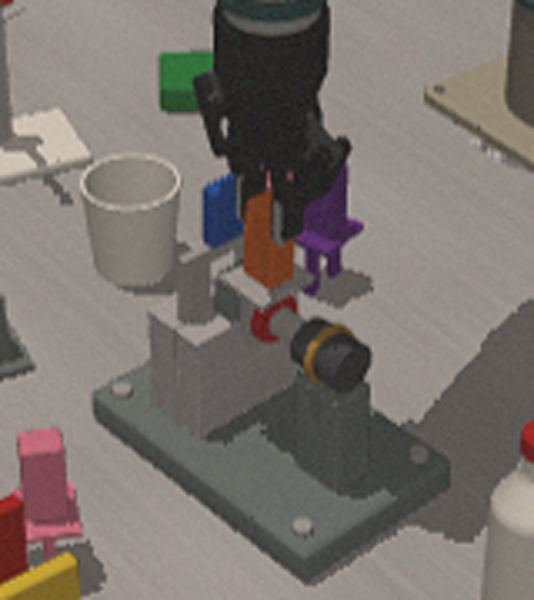

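>>> arm_command:
  rot:
    - [0.8,0,0.3]
    - [0.4,0,0]
    - [0.4,0,0]
  slide:
    - [-0.4,5,0]
    - [-0.5,5,0]
    - [-0.5,5,0]
  gripper: [15,15,15]

```text
clock: 8.7
eef_pos: [525.9, 225.5, 189.2]
tool_rot: [3.14, -0.001, -1.478]
force: [1.1, -7.7, 1.1]
width: 28.6
```

```bash
python3 go.py 526.2 206.3 190 -84.4;python3 -c "
from h import *
grab('side','s9')
a=load('s9')[0][180:360,270:430,::-1]
cv2.imwrite('pics/z9.png',cv2.resize(a,(534,600),interpolation=cv2.INTER_CUBIC))"
```

```text
pos [525.9 225.5 189.2] slide [  0.3 -19.2   0.8] rot [ 0.06 -0.08  0.31] F [ 1.1 -7.7  1.1] w 28.6 t 8.7
```

View pics/z9.png

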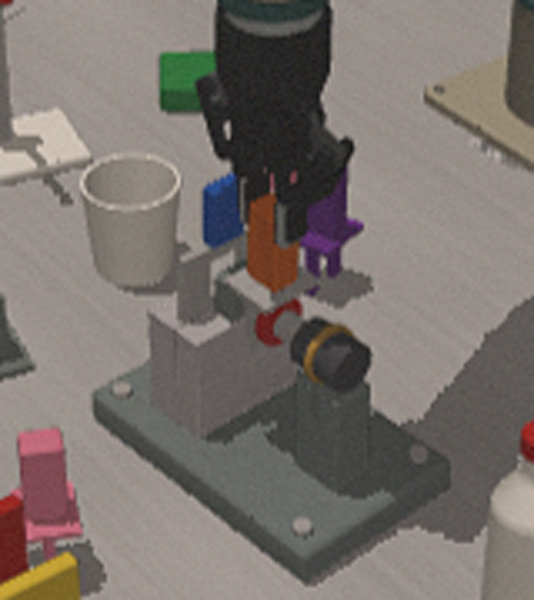

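>>> arm_command:
  rot:
    - [0.2,0,0.3]
    - [0.2,0,0]
  slide:
    - [-0.5,5,0]
    - [-0.5,5,0]
  gripper: [15,15]

```text
clock: 8.92
eef_pos: [525.7, 227.4, 189.2]
tool_rot: [3.139, -0.005, -1.478]
force: [1.0, -8.8, 0.4]
width: 28.7
```

```bash
cat > blue.py <<'E'
from h import *
import sys
t=sys.argv[1]; im,d,c=grab('side',t); h=cv2.cvtColor(im,cv2.COLOR_RGB2HSV).astype(int)
def cm(m,b):
    x0,y0,x1,y1=b; v,u=np.nonzero(m[y0:y1,x0:x1]); return (len(u),(u.mean()+x0).round(1),(v.mean()+y0).round(1),v.min()+y0) if len(u) else None
for tt in ('s6',t):
    im=load(tt)[0]; h=cv2.cvtColor(im,cv2.COLOR_RGB2HSV).astype(int)
    print(tt,'blue',cm((h[...,0]>105)&(h[...,0]<125)&(h[...,1]>140),(320,205,350,270)),'red',cm(((h[...,0]<8)|(h[...,0]>172))&(h[...,1]>130),(335,255,375,295)))
E
python3 blue.py s10; python3 go.py 526.2 206.3 190 -84.4
```

```text
s6 blue (117, np.float64(333.2), np.float64(243.6), np.int64(233)) red (87, np.float64(348.6), np.float64(272.8), np.int64(267))
s10 blue (168, np.float64(335.7), np.float64(242.9), np.int64(233)) red (68, np.float64(351.8), np.float64(276.8), np.int64(270))
pos [525.7 227.8 189.2] slide [  0.5 -21.5   0.8] rot [ 0.29 -0.13  0.26] F [ 0.6 -7.6  0.9] w 28.7 t 8.9667
```

>>> arm_command:
  rot:
    - [0.4,0,0.2]
    - [0.3,0,0]
    - [0.2,0,0]
  slide:
    - [-0.5,5,0]
    - [-0.5,5,0]
    - [0,2,0]
  gripper: [15,15,15]

```text
clock: 9.22
eef_pos: [525.7, 228.8, 189.2]
tool_rot: [3.138, -0.005, -1.48]
force: [0.7, -7.1, 0.6]
width: 28.9
```

```bash
python3 blue.py s11; python3 go.py 526.2 206.3 190 -84.4
```

```text
s6 blue (117, np.float64(333.2), np.float64(243.6), np.int64(233)) red (87, np.float64(348.6), np.float64(272.8), np.int64(267))
s11 blue (178, np.float64(335.7), np.float64(242.0), np.int64(232)) red (65, np.float64(352.2), np.float64(277.3), np.int64(271))
pos [525.8 228.3 189.2] slide [  0.4 -22.    0.8] rot [ 0.32 -0.21  0.4 ] F [ 0.9 -7.8  0.6] w 28.7 t 9.2667
```

>>> arm_command:
  rot:
    - [0.4,0,0.3]
    - [0.4,0,0]
    - [0.4,0,0]
  slide:
    - [-0.5,6,0]
    - [-0.5,6,0]
    - [-0.5,6,0]
  gripper: [15,15,15]

```text
clock: 9.52
eef_pos: [525.2, 234.1, 189.2]
tool_rot: [3.136, -0.001, -1.481]
force: [0.5, -8.1, 0.2]
width: 28.9
```

```bash
python3 blue.py s12; python3 go.py 526.2 206.3 190 -84.4; python3 -c "
from h import *
a=load('s12')[0][180:360,270:430,::-1]
cv2.imwrite('pics/z12.png',cv2.resize(a,(534,600),interpolation=cv2.INTER_CUBIC))"
```

```text
s6 blue (117, np.float64(333.2), np.float64(243.6), np.int64(233)) red (87, np.float64(348.6), np.float64(272.8), np.int64(267))
s12 blue (183, np.float64(336.2), np.float64(242.1), np.int64(232)) red (66, np.float64(353.8), np.float64(278.1), np.int64(272))
pos [525.1 234.8 189.1] slide [  1.1 -28.5   0.9] rot [ 0.05 -0.32  0.46] F [ 0.4 -7.6  1.2] w 29.0 t 9.5667
```

View pics/z12.png

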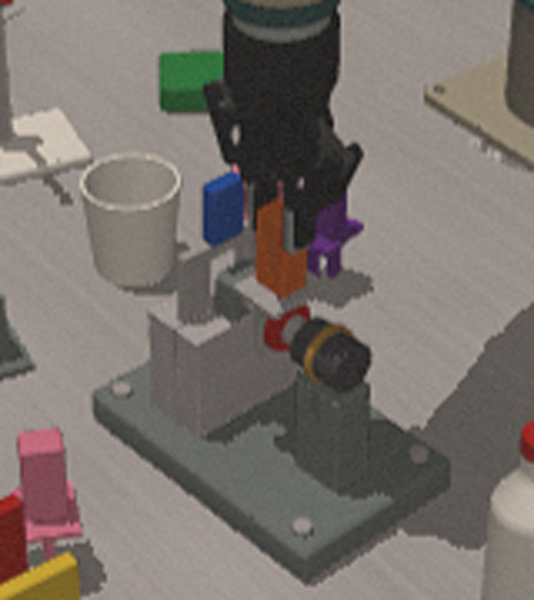

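>>> arm_command:
  rot:
    - [0.2,0,0.4]
    - [0.2,0,0]
  slide:
    - [-0.3,5,0]
    - [-0.3,4,0]
  gripper: [15,15]

```text
clock: 9.73
eef_pos: [525.1, 236.3, 189.1]
tool_rot: [3.134, -0.004, -1.478]
force: [0.4, -7.9, 1.2]
width: 28.7
```

```bash
python3 blue.py s13; python3 go.py 526.2 206.3 190 -84.4
```

```text
s6 blue (117, np.float64(333.2), np.float64(243.6), np.int64(233)) red (87, np.float64(348.6), np.float64(272.8), np.int64(267))
s13 blue (158, np.float64(333.6), np.float64(234.5), np.int64(224)) red (67, np.float64(354.8), np.float64(277.1), np.int64(255))
pos [525.1 236.3 189.1] slide [  1.1 -30.    0.9] rot [ 0.28 -0.39  0.28] F [ 0.7 -8.8  1.2] w 28.6 t 9.7833
```

>>> arm_command:
  rot:
    - [0,0,0]
    - [0,0,0]
  slide:
    - [0,0,0]
    - [0,0,0]
  gripper: [15,15]

```text
clock: 9.95
eef_pos: [525.6, 230.7, 189.1]
tool_rot: [3.133, -0.012, -1.481]
force: [-0.2, -1.9, -1.6]
width: 29.0
```

```bash
python3 blue.py s14; python3 -c "
from h import *
for t in('side0','s14'):
    im,d,c=load(t); P=cloud(c,d); h=cv2.cvtColor(im,cv2.COLOR_RGB2HSV).astype(int); m=(h[...,0]>105)&(h[...,0]<125)&(h[...,1]>140)&(d>0)
    m[:,:320]=0;m[:,352:]=0;m[:205]=0;m[270:]=0; print(np.percentile(P[m],3,axis=0),np.percentile(P[m],97,axis=0))
a=load('s14')[0][180:360,270:430,::-1]
cv2.imwrite('pics/z14.png',cv2.resize(a,(534,600),interpolation=cv2.INTER_CUBIC))"; python3 go.py 526.2 206.3 190 -84.4
```

```text
s6 blue (117, np.float64(333.2), np.float64(243.6), np.int64(233)) red (87, np.float64(348.6), np.float64(272.8), np.int64(267))
s14 blue (165, np.float64(333.4), np.float64(234.6), np.int64(224)) red (67, np.float64(352.9), np.float64(277.2), np.int64(265))
[514.74524482 165.24239668 177.77968468] [544.759019   179.64642471 224.01437461]
[517.52579476 160.36907224 198.79477803] [545.03166263 174.6810175  243.67126681]
pos [525.6 230.9 189.1] slide [  0.6 -24.6   0.9] rot [ 0.72 -0.43  0.45] F [-0.3 -5.5  0.6] w 28.9 t 10.0
```

View pics/z14.png

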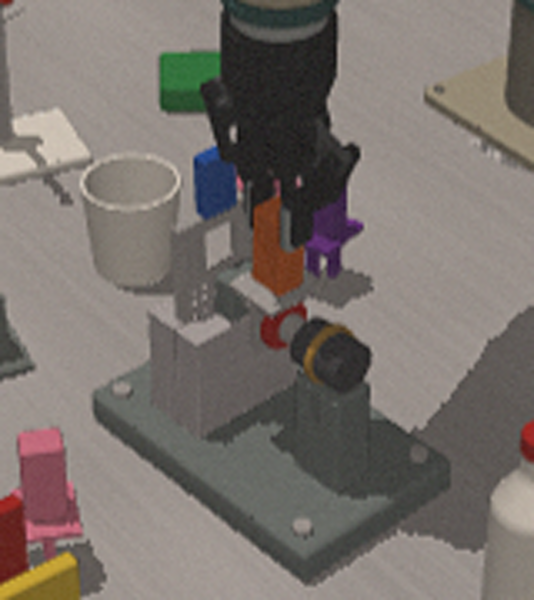

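>>> arm_command:
  rot:
    - [0.5,-0.4,0.4]
    - [0,0,0]
    - [0,0,0]
  slide:
    - [0,-5,0]
    - [0,-4,0]
    - [0,0,0]
  gripper: [15,15,15]

```text
clock: 10.25
eef_pos: [525.6, 224.2, 189.6]
tool_rot: [-3.14, 0.001, -1.473]
force: [-0.5, 0.8, -0.3]
width: 28.7
```

```bash
python3 go.py 526.2 222 190 -84.4
```

```text
pos [525.6 224.2 189.6] slide [ 0.6 -2.2  0.4] rot [-0.08  0.06 -0.01] F [-0.5  0.8 -0.3] w 28.7 t 10.25
```

>>> arm_command:
  rot:
    - [0,0,0]
    - [0,0,0]
    - [0,0,0]
    - [0,0,0]
    - [0,0,0]
  slide:
    - [0,0,12]
    - [0,0,30]
    - [0,0,35]
    - [0,0,35]
    - [0,0,35]
  gripper: [15,15,15,15,15]

```text
clock: 10.67
eef_pos: [518.1, 227.4, 334.1]
tool_rot: [3.126, 0.005, -1.469]
force: [0.2, -0.2, -2.4]
width: 28.7
```

```bash
python3 go.py 661 -18.8 335 -101.4; python3 blue.py s15;python3 -c "
from h import *
a=load('s15')[0][120:360,230:430,::-1]
cv2.imwrite('pics/z15.png',cv2.resize(a,(500,600),interpolation=cv2.INTER_CUBIC))"
```

```text
pos [518.1 227.4 334.1] slide [ 142.9 -246.2    0.9] rot [ -0.33  -0.88 -17.26] F [ 0.2 -0.2 -2.4] w 28.7 t 10.6667
s6 blue (117, np.float64(333.2), np.float64(243.6), np.int64(233)) red (87, np.float64(348.6), np.float64(272.8), np.int64(267))
s15 blue (157, np.float64(332.6), np.float64(232.8), np.int64(223)) red (95, np.float64(353.1), np.float64(275.6), np.int64(269))
```

View pics/z15.png

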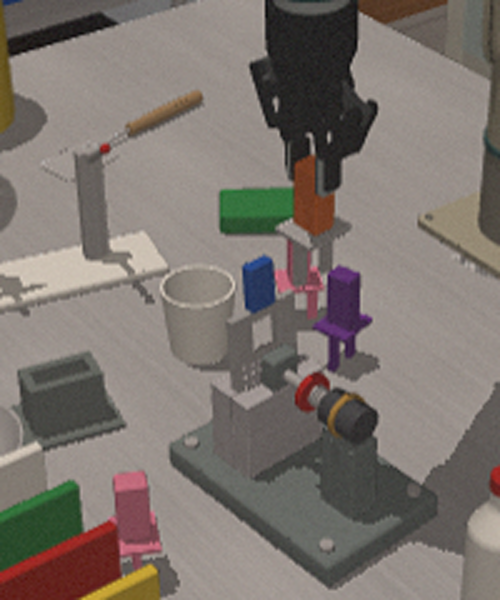

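>>> arm_command:
  rot:
    - [-0.3,-0.9,-6]
    - [0,0,-6]
    - [0,0,-5]
    - [0,0,0]
    - [0,0,0]
  slide:
    - [15,-25,3]
    - [18,-31,0]
    - [18,-31,0]
    - [18,-31,0]
    - [18,-31,0]
  gripper: [15,15,15,15,15]

```text
clock: 11.13
eef_pos: [608.6, 96.8, 353.4]
tool_rot: [-3.117, 0.028, -1.752]
force: [0.4, -0.7, -2.5]
width: 29.1
```

>>> arm_command:
  rot:
    - [0,0,0]
    - [0,0,0]
    - [0,0,0]
    - [0,0,0]
    - [0,0,0]
  slide:
    - [18,-31,-10]
    - [15,-25,-25]
    - [7,-12,-30]
    - [0,0,-25]
    - [0,0,0]
  gripper: [15,15,15,15,15]

```text
clock: 11.55
eef_pos: [656.7, 19.2, 262.3]
tool_rot: [-3.103, 0.032, -1.761]
force: [-1.1, -0.2, -2.8]
width: 29.0
```

```bash
python3 go.py 661 -18.8 190 -101.4; python3 -c "
from h import *
im,d,c=grab('wrist','w16');  P=cloud(c,d).astype(np.float32); h=cv2.cvtColor(im,cv2.COLOR_RGB2HSV).astype(int)
s=telemetry.read_state(); T=R.from_euler('xyz',s['tool_rot'])
for t in ('w4','w16'):
    im,d,c=load(t); h=cv2.cvtColor(im,cv2.COLOR_RGB2HSV).astype(int); K=(h[...,0]>5)&(h[...,0]<17)&(h[...,1]>150); v,u=np.nonzero(K); print(t,u.min(),u.max(),v.min(),v.max(),len(u))
    for r in (240,280,320): 
        q=np.nonzero(K[r])[0]; print(r,(q.min(),q.max()) if len(q) else '')
"
```

```text
pos [656.7  19.2 262.3] slide [  4.3 -38.  -72.3] rot [-1.39  2.53 -0.48] F [-1.1 -0.2 -2.8] w 29.0 t 11.55
w4 279 360 254 360 7860
240 
280 (np.int64(287), np.int64(354))
320 (np.int64(279), np.int64(359))
w16 21 362 45 372 7859
240 
280 (np.int64(287), np.int64(354))
320 (np.int64(279), np.int64(359))
```

View pics/w16.png

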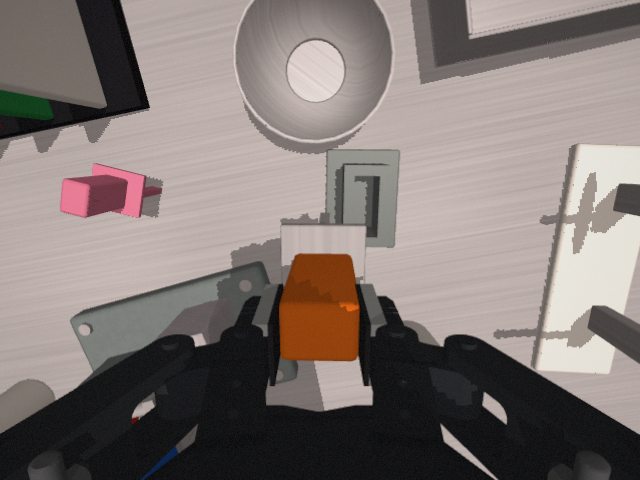

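>>> arm_command:
  rot:
    - [-1.4,2.5,-0.5]
    - [0,0,0]
    - [0,0,0]
  slide:
    - [4,-30,0]
    - [2,-10,-20]
    - [0,0,0]
  gripper: [15,15,15]

```text
clock: 11.85
eef_pos: [666.1, -15.2, 249.4]
tool_rot: [-3.134, 0.006, -1.763]
force: [-0.9, -1.1, -2.9]
width: 28.7
```

```bash
python3 go.py 661 -18.8 160 -101.4
```

```text
pos [666.1 -15.2 249.4] slide [ -5.1  -3.6 -89.4] rot [-0.25  0.5  -0.41] F [-0.9 -1.1 -2.9] w 28.7 t 11.85
```

>>> arm_command:
  rot:
    - [-0.2,0.5,-0.4]
    - [0,0,0]
    - [0,0,0]
    - [0,0,0]
    - [0,0,0]
  slide:
    - [-6,-5,-25]
    - [-1,0,-25]
    - [-1,0,-20]
    - [0,0,-8]
    - [0,0,0]
  gripper: [15,15,15,15,15]

```text
clock: 12.27
eef_pos: [665.3, -10.2, 182.2]
tool_rot: [-3.123, 0.013, -1.762]
force: [-1.1, 0.7, -2.1]
width: 28.7
```

```bash
python3 go.py 661 -18.8 155 -101.4
```

```text
pos [665.3 -10.2 182.2] slide [ -4.3  -8.6 -27.2] rot [-0.5   1.21 -0.41] F [-1.1  0.7 -2.1] w 28.7 t 12.2667
```

>>> arm_command:
  rot:
    - [-0.5,1.2,-0.4]
    - [0,0,0]
    - [0,0,0]
    - [0,0,0]
  slide:
    - [-5,-10,0]
    - [0,0,0]
    - [0,0,-10]
    - [0,0,0]
  gripper: [15,15,15,15]

```text
clock: 12.6
eef_pos: [664.7, -14.4, 179.4]
tool_rot: [-3.131, 0.006, -1.764]
force: [-1.3, -0.2, -2.1]
width: 28.8
```

```bash
python3 go.py 661 -18.8 155 -101.4
```

```text
pos [664.7 -14.4 179.4] slide [ -3.7  -4.4 -24.4] rot [-0.23  0.67 -0.31] F [-1.3 -0.2 -2.1] w 28.8 t 12.6
```

>>> arm_command:
  rot:
    - [-0.3,1,-0.4]
    - [0,0,0]
  slide:
    - [-5,-7,-8]
    - [0,0,0]
  gripper: [15,15]

```text
clock: 12.77
eef_pos: [660.4, -20.4, 172.4]
tool_rot: [3.138, -0.001, -1.77]
force: [-0.1, -0.2, -2.5]
width: 28.7
```

```bash
python3 go.py 661 -18.8 155 -101.4
```

```text
pos [660.4 -20.4 172.4] slide [  0.6   1.6 -17.4] rot [ 0.04 -0.22  0.03] F [-0.1 -0.2 -2.5] w 28.7 t 12.7667
```

>>> arm_command:
  rot:
    - [0,0,0]
    - [0,0,0]
    - [0,0,0]
    - [0,0,0]
  slide:
    - [0,1,-15]
    - [0,0,-15]
    - [0,0,-12]
    - [0,0,0]
  gripper: [15,15,15,15]

```text
clock: 13.1
eef_pos: [661.4, -19.6, 129.8]
tool_rot: [3.141, -0.001, -1.771]
force: [-1.0, -0.2, -1.5]
width: 28.7
```

```bash
python3 go.py 661 -18.8 95 -101.4
```

```text
pos [661.4 -19.6 129.8] slide [ -0.4   0.8 -34.8] rot [ 0.02 -0.06  0.09] F [-1.  -0.2 -1.5] w 28.7 t 13.1
```

>>> arm_command:
  rot:
    - [0,0,0]
    - [0,0,0]
    - [0,0,0]
    - [0,0,0]
  slide:
    - [-1,0,-12]
    - [0,0,-12]
    - [0,0,-8]
    - [0,0,0]
  gripper: [15,15,15,15]

```text
clock: 13.43
eef_pos: [661.0, -19.8, 96.7]
tool_rot: [3.141, -0.0, -1.772]
force: [-0.6, 0.4, -1.6]
width: 28.6
```

```bash
python3 go.py 661 -18.8 95 -101.4
```

```text
pos [661.  -19.8  96.7] slide [ 0.   1.  -1.7] rot [ 0.02 -0.02  0.12] F [-0.6  0.4 -1.6] w 28.6 t 13.4333
```

Down to within 3 mm of the pick-up height, so I lower that last bit and release.

>>> arm_command:
  rot:
    - [0,0,0]
    - [0,0,0]
  slide:
    - [0,0,-3]
    - [0,0,0]
  gripper: [15,15]

```text
clock: 13.6
eef_pos: [661.7, -19.8, 93.8]
tool_rot: [-3.141, -0.0, -1.772]
force: [-0.3, -1.0, -1.6]
width: 28.3
```

>>> arm_command:
  rot:
    - [0,0,0]
    - [0,0,0]
    - [0,0,0]
    - [0,0,0]
  slide:
    - [0,0,0]
    - [0,0,0]
    - [0,0,0]
    - [0,0,0]
  gripper: [60,60,60,60]

```text
clock: 13.93
eef_pos: [663.8, -19.8, 96.4]
tool_rot: [-3.136, 0.001, -1.772]
force: [0.5, 0.1, -0.1]
width: 59.6
```

>>> arm_command:
  rot:
    - [0,0,0]
    - [0,0,0]
    - [0,0,0]
    - [0,0,0]
    - [0,0,0]
  slide:
    - [0,0,15]
    - [0,0,30]
    - [0,0,35]
    - [0,0,40]
    - [0,0,40]
  gripper: [60,60,60,60,60]

```text
clock: 14.35
eef_pos: [655.7, -19.7, 252.7]
tool_rot: [3.127, -0.003, -1.771]
force: [1.4, -0.5, 0.2]
width: 60.1
```

```bash
python3 go.py 661 -18.8 95 -101.4;python3 -c "
from h import *
im,d,c=grab('wrist','w17');grab('side','s17')
a=load('s17')[0][180:360,210:430,::-1]
cv2.imwrite('pics/z17.png',cv2.resize(a,(733,600),interpolation=cv2.INTER_CUBIC))"
```

```text
pos [655.7 -19.7 252.7] slide [   5.3    0.9 -157.7] rot [ 0.01 -0.84  0.09] F [ 1.4 -0.5  0.2] w 60.1 t 14.35
```

View pics/z17.png

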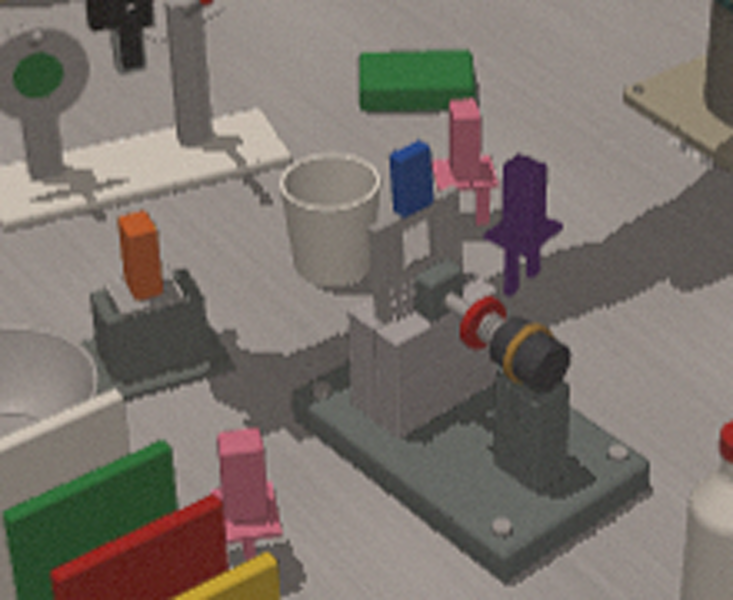

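View pics/w17.png

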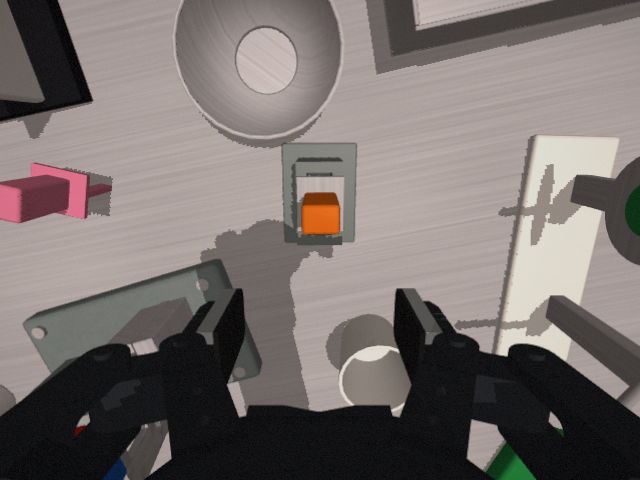

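>>> arm_command:
  rot:
    - [0,0,7]
    - [0,0,7]
    - [0,0,7]
    - [0,0,7]
    - [0,0,7]
  slide:
    - [0,0,25]
    - [0,0,25]
    - [-8,12,10]
    - [-10,15,0]
    - [-10,15,0]
  gripper: [60,60,60,60,60]

```text
clock: 14.87
eef_pos: [634.5, 18.2, 324.9]
tool_rot: [-3.134, -0.009, -1.148]
force: [-1.0, -0.6, 0.1]
width: 59.9
```

>>> arm_command:
  rot:
    - [0,0,7]
    - [0,0,7]
    - [0,0,7]
    - [0,0,7]
    - [0,0,7]
  slide:
    - [-10,15,0]
    - [-10,15,0]
    - [-10,15,0]
    - [-10,15,0]
    - [-10,15,0]
  gripper: [60,60,60,60,60]

```text
clock: 15.28
eef_pos: [582.3, 95.8, 326.3]
tool_rot: [-3.131, -0.012, -0.522]
force: [0.5, 0.3, 0.4]
width: 59.6
```

```bash
python3 go.py 528 167 300 5.6
```

```text
pos [582.3  95.8 326.3] slide [-54.3  71.2 -26.3] rot [-0.46  0.81 35.48] F [0.5 0.3 0.4] w 59.6 t 15.2833
```

>>> arm_command:
  rot:
    - [-0.5,0.8,7]
    - [0,0,7]
    - [0,0,7]
    - [0,0,7]
    - [0,0,7]
  slide:
    - [-10,13,0]
    - [-10,13,0]
    - [-10,13,0]
    - [-10,13,0]
    - [-8,10,0]
  gripper: [60,60,60,60,60]

```text
clock: 15.7
eef_pos: [530.7, 161.8, 326.6]
tool_rot: [3.139, -0.005, 0.104]
force: [-0.9, 0.4, -0.5]
width: 60.0
```

>>> arm_command:
  rot:
    - [0,0,0]
    - [0,0,0]
  slide:
    - [0,0,0]
    - [0,0,0]
  gripper: [60,60]

```text
clock: 15.87
eef_pos: [528.8, 164.4, 327.0]
tool_rot: [3.14, -0.005, 0.11]
force: [-0.0, -0.2, -0.1]
width: 59.9
```

```bash
python3 go.py 528 167 300 5.6; python3 -c "
from h import *
im,d,c=grab('wrist','w18');P=cloud(c,d).astype(np.float32); h=cv2.cvtColor(im,cv2.COLOR_RGB2HSV).astype(int)
b=(h[...,0]>105)&(h[...,0]<125)&(h[...,1]>140)&(d>0)&(abs(P[...,0]-528)<40)&(abs(P[...,1]-167)<40)
q=P[b]; print(len(q),q.min(0),q.max(0))
t=q[q[:,2]>238]; r=cv2.minAreaRect(np.ascontiguousarray(t[:,:2])); print('top',r,np.median(t[:,2]))
t=q[(q[:,2]<238)]; print('face',np.percentile(t,5,axis=0),np.percentile(t,95,axis=0)) if len(t) else 0
for z in range(198,240,8):
    k=t[abs(t[:,2]-z)<4]
    if len(k): print(z,np.median(k,0))
"; python3 go.py 528 167 300 5.6
```

```text
pos [528.8 164.4 327. ] slide [ -0.8   2.6 -27. ] rot [ 0.05  0.31 -0.67] F [-0.  -0.2 -0.1] w 59.9 t 15.8667
1440 [497.26285 150.10443 203.19508] [558.8046  185.67876 450.19562]
top ((528.018798828125, 167.45333862304688), (60.275081634521484, 33.203834533691406), 7.04630184173584) 246.9776
face [515.3801  163.83412 205.28137] [540.528   167.40892 236.72824]
206 [528.9374  166.77534 206.85913]
214 [527.4671  166.25006 213.61072]
222 [528.2351  165.60326 222.3561 ]
230 [527.6053  165.10922 230.39323]
238 [526.87366 164.59972 236.21082]
pos [528.8 164.6 327.1] slide [ -0.8   2.4 -27.1] rot [ 0.03  0.3  -0.66] F [-1.   0.6 -0.4] w 59.9 t 15.9167
```

View pics/w18.png

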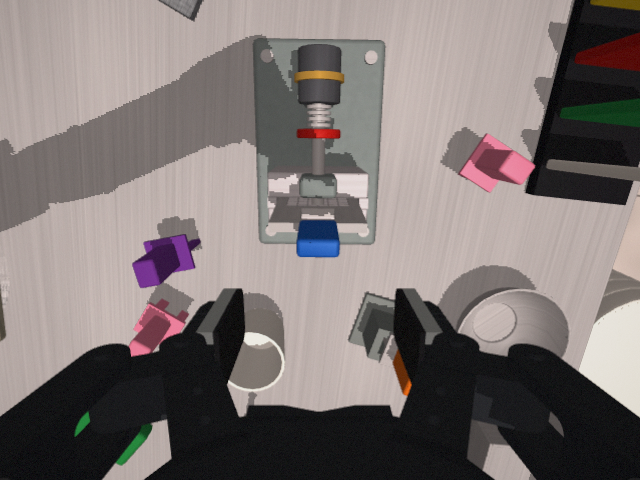

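>>> arm_command:
  rot:
    - [0,0.3,-0.7]
    - [0,0,0]
    - [0,0,0]
    - [0,0,0]
    - [0,0,0]
  slide:
    - [-1,-6,-20]
    - [-1,0,-25]
    - [-1,0,-20]
    - [0,0,-8]
    - [0,0,0]
  gripper: [65,65,65,65,65]

```text
clock: 16.33
eef_pos: [530.6, 153.4, 252.7]
tool_rot: [3.139, -0.007, 0.075]
force: [0.1, -1.0, 0.4]
width: 64.9
```

```bash
python3 go.py 528.2 158.8 205 5.6
```

```text
pos [530.6 153.4 252.7] slide [ -2.4   5.4 -47.7] rot [0.11 0.39 1.28] F [ 0.1 -1.   0.4] w 64.9 t 16.3333
```

>>> arm_command:
  rot:
    - [0,0.3,1.3]
    - [0,0,0]
    - [0,0,0]
    - [0,0,0]
    - [0,0,0]
  slide:
    - [-3,6,-8]
    - [-1,0,-18]
    - [0,0,-15]
    - [0,0,-5]
    - [0,0,0]
  gripper: [65,65,65,65,65]

```text
clock: 16.75
eef_pos: [530.4, 160.6, 207.8]
tool_rot: [3.141, -0.008, 0.095]
force: [-0.5, -0.1, -0.9]
width: 64.6
```

```bash
python3 go.py 528.2 158.8 205 5.6
```

```text
pos [530.4 160.6 207.8] slide [-2.2 -1.8 -2.8] rot [-0.02  0.44  0.13] F [-0.5 -0.1 -0.9] w 64.6 t 16.75
```

>>> arm_command:
  rot:
    - [0,0.4,0.1]
    - [0,0,0]
  slide:
    - [-3,-2,-3]
    - [0,0,0]
  gripper: [65,65]

```text
clock: 16.92
eef_pos: [528.0, 159.3, 205.8]
tool_rot: [-3.141, -0.002, 0.098]
force: [0.1, -0.6, -0.3]
width: 65.2
```

>>> arm_command:
  rot:
    - [0,0,0]
    - [0,0,0]
    - [0,0,0]
    - [0,0,0]
    - [0,0,0]
  slide:
    - [0,0,0]
    - [0,0,0]
    - [0,0,0]
    - [0,0,0]
    - [0,0,0]
  gripper: [15,15,15,15,15]

```text
clock: 17.33
eef_pos: [529.2, 159.8, 208.1]
tool_rot: [-3.14, -0.006, 0.097]
force: [1.3, -0.1, -2.8]
width: 28.1
```

```bash
python3 go.py 528.2 158.8 205 5.6;python3 -c "
from h import *
im,d,c=grab('wrist','w19');grab('side','s19')
a=load('s19')[0][180:360,210:430,::-1]
cv2.imwrite('pics/z19.png',cv2.resize(a,(733,600),interpolation=cv2.INTER_CUBIC))"
```

```text
pos [529.2 159.8 208.1] slide [-1.  -1.  -3.1] rot [-0.14  0.31  0.03] F [ 1.3 -0.1 -2.8] w 28.1 t 17.3333
```

View pics/z19.png

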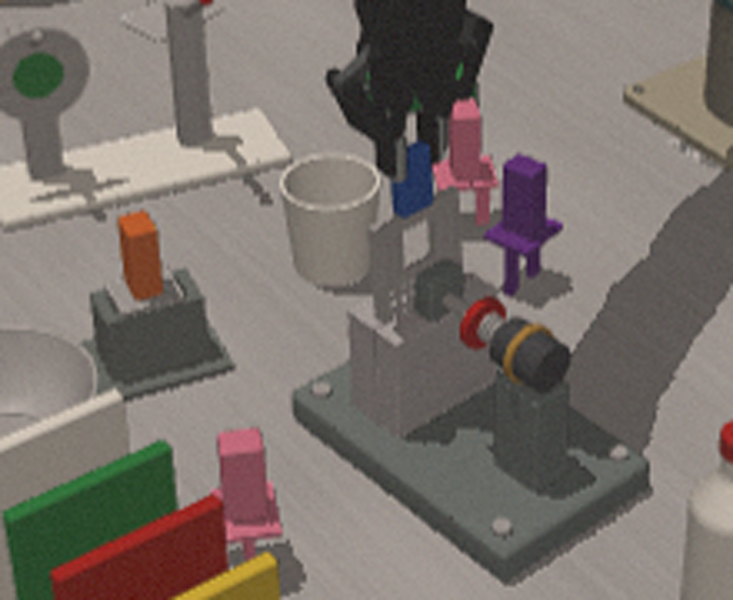

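View pics/w19.png

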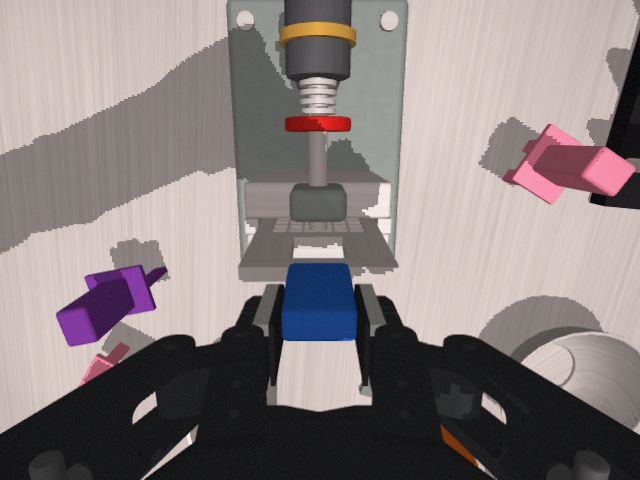

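>>> arm_command:
  rot:
    - [0,0,0]
    - [0,0,0]
    - [0,0,0]
    - [0,0,0]
    - [0,0,0]
  slide:
    - [0,0,10]
    - [0,0,14]
    - [0,0,18]
    - [0,0,25]
    - [0,0,30]
  gripper: [15,15,15,15,15]

```text
clock: 17.85
eef_pos: [525.1, 154.6, 300.1]
tool_rot: [3.138, 0.011, 0.098]
force: [0.3, -0.8, -3.3]
width: 28.4
```

>>> arm_command:
  rot:
    - [0,0,0]
    - [0,0,0]
    - [0,0,0]
  slide:
    - [0,0,30]
    - [0,0,15]
    - [0,0,0]
  gripper: [15,15,15]

```text
clock: 18.1
eef_pos: [526.4, 155.5, 354.3]
tool_rot: [3.139, 0.003, 0.098]
force: [0.1, 0.9, -3.0]
width: 28.3
```

```bash
python3 go.py 528.2 158.8 335 5.6;python3 -c "
from h import *
im,d,c=grab('wrist','w20');grab('side','s20')
a=load('s20')[0][100:360,210:430,::-1]
cv2.imwrite('pics/z20.png',cv2.resize(a,(507,600),interpolation=cv2.INTER_CUBIC))"
```

```text
pos [526.4 155.5 354.3] slide [  1.8   3.3 -19.3] rot [ 0.14 -0.13  0.01] F [ 0.1  0.9 -3. ] w 28.3 t 18.1
```

View pics/z20.png

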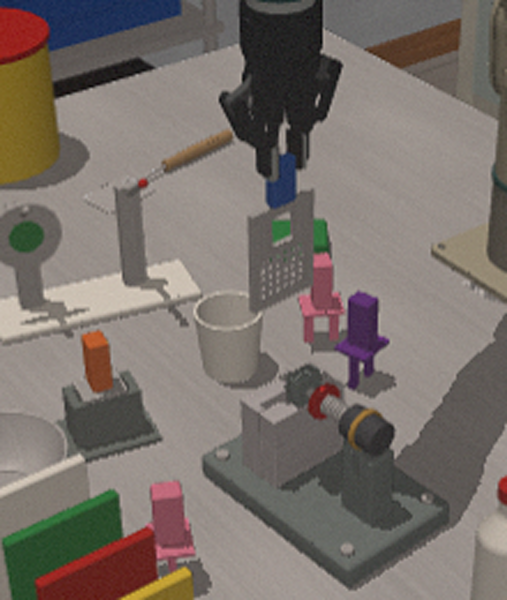

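View pics/w20.png

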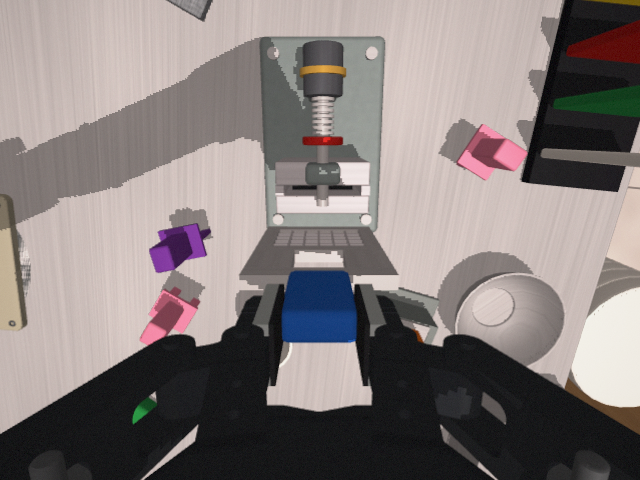

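```bash
python3 - <<'E'
from h import *
im,d,c=load('w20'); P=cloud(c,d).astype(np.float32); h=cv2.cvtColor(im,cv2.COLOR_RGB2HSV).astype(int)
s=telemetry.read_state(); T=R.from_euler('xyz',s['tool_rot']); Q=T.inv().apply((P-s['eef_pos']).reshape(-1,3)).reshape(P.shape)
b=(h[...,0]>105)&(h[...,0]<125)&(h[...,1]>140)&(d>0)&(d<300); q=Q[b]
print('blue',len(q),np.percentile(q,1,axis=0).round(1),np.percentile(q,99,axis=0).round(1))
f=q[q[:,2]>-28]; A=np.c_[f[:,2],np.ones(len(f))]; k=np.linalg.lstsq(A,f[:,1],rcond=None)[0]; print('handle face y = %.3f*z + %.1f'%tuple(k), f[:,2].min(),f[:,2].max())
m=(d>0)&(abs(Q[...,0])<46)&(Q[...,2]>18)&(Q[...,2]<135)&(abs(Q[...,1])<25)&~b
m[:225]=0
q=Q[m]; A=np.c_[q[:,2],q[:,0],np.ones(len(q))]; k=np.linalg.lstsq(A,q[:,1],rcond=None)[0]; print('plate y',k,len(q)); print(np.percentile(q,1,axis=0),np.percentile(q,99,axis=0))
for v in range(226,276,3):
    u=np.nonzero(m[v])[0]
    if len(u): print(v,(u.min(),u.max()),Q[v,u.min()].round(1),Q[v,u.max()].round(1),'gap',[int(x) for x in range(u.min(),u.max()) if not m[v,x]][:1],[int(x) for x in range(u.min(),u.max()) if not m[v,x]][-1:])
E
```

```text
blue 4947 [-13.3  -4.7 -43.5] [14.6  8.   2.7]
handle face y = 0.014*z + -3.7 -27.983108232881563 4.480134904115512
plate y [ 0.02168833  0.00291591 -0.22282021] 4995
[-38.57891875  -0.73874724  18.56554612] [ 39.87701894   7.26899404 120.56847185]
226 (np.int64(268), np.int64(368)) [-39.    1.2 121.3] [ 40.5   1.2 121. ] gap [] []
229 (np.int64(266), np.int64(370)) [-38.9   0.6 108.7] [ 40.5   0.9 109.3] gap [320] [320]
232 (np.int64(264), np.int64(371)) [-39.2   0.7  99.7] [40.   0.9 99.8] gap [] []
235 (np.int64(263), np.int64(373)) [-38.5   0.4  89.6] [40.3  1.1 91.7] gap [] []
238 (np.int64(261), np.int64(375)) [-38.8   0.4  81.6] [40.1  0.4 80.8] gap [] []
241 (np.int64(259), np.int64(377)) [-39.    0.3  73.4] [40.3  0.4 73. ] gap [] []
244 (np.int64(257), np.int64(379)) [-39.2   0.3  66.1] [40.4  0.2 65.2] gap [] []
247 (np.int64(255), np.int64(381)) [-39.1  -0.2  57.5] [40.7  0.5 59.2] gap [352] [352]
250 (np.int64(253), np.int64(383)) [-39.5   0.2  52.1] [40.6  0.2 51.5] gap [] []
253 (np.int64(252), np.int64(384)) [-38.8  -0.3  44.4] [39.8 -0.4 43.5] gap [] []
256 (np.int64(250), np.int64(386)) [-38.7  -0.7  37.1] [40.3  0.2 39.4] gap [] []
259 (np.int64(248), np.int64(388)) [-39.2  -0.2  33.1] [40.2 -0.2 32.5] gap [] []
262 (np.int64(246), np.int64(390)) [-39.1  -0.6  26.7] [40.2 -0.6 26.2] gap [294] [342]
265 (np.int64(244), np.int64(392)) [-39.3  -0.6  21.6] [40.3 -0.5 21.4] gap [294] [342]
268 (np.int64(334), np.int64(384)) [ 9.   0.3 19. ] [35.5 -0.  18. ] gap [335] [382]
```

>>> arm_command:
  rot:
    - [0,0,-5]
    - [0,0,-5]
    - [0,0,-5]
    - [0,0,-5]
    - [0,0,0]
  slide:
    - [-2,-20,0]
    - [-3,-30,0]
    - [-3,-32,0]
    - [-3,-32,0]
    - [-3,-32,0]
  gripper: [15,15,15,15,15]

```text
clock: 18.62
eef_pos: [504.2, 13.7, 343.2]
tool_rot: [-3.141, 0.021, -0.25]
force: [0.7, -1.1, -3.4]
width: 28.4
```

>>> arm_command:
  rot:
    - [0,0,0]
    - [0,0,0]
    - [0,0,0]
    - [0,0,0]
    - [0,0,0]
  slide:
    - [-3,-32,0]
    - [-3,-30,0]
    - [-3,-20,0]
    - [0,-10,0]
    - [0,0,0]
  gripper: [15,15,15,15,15]

```text
clock: 19.03
eef_pos: [486.4, -92.1, 334.0]
tool_rot: [3.134, 0.039, -0.262]
force: [0.3, -0.7, -3.0]
width: 28.1
```

```bash
python3 go.py 495.6 -169.6 246 -14.5
```

```text
pos [486.4 -92.1 334. ] slide [  9.2 -77.5 -88. ] rot [-0.13 -2.29  0.5 ] F [ 0.3 -0.7 -3. ] w 28.1 t 19.0333
```

>>> arm_command:
  rot:
    - [0,-1.2,0.5]
    - [0,-1.1,0]
    - [0,0,0]
    - [0,0,0]
    - [0,0,0]
  slide:
    - [4,-25,-10]
    - [4,-25,-10]
    - [0,-20,-10]
    - [0,-5,0]
    - [0,0,0]
  gripper: [15,15,15,15,15]

```text
clock: 19.45
eef_pos: [494.8, -159.8, 299.4]
tool_rot: [-3.132, 0.005, -0.242]
force: [-0.0, -0.4, -3.6]
width: 28.3
```

```bash
python3 go.py 495.6 -169.6 246 -14.5; python3 -c "
from h import *
grab('wrist','w21');grab('side','s21');grab('top','t21')
a=load('s21')[0][100:320,160:360,::-1]
cv2.imwrite('pics/z21.png',cv2.resize(a,(545,600),interpolation=cv2.INTER_CUBIC))"; python3 go.py 495.6 -169.6 246 -14.5
```

```text
pos [ 494.8 -159.8  299.4] slide [  0.8  -9.8 -53.4] rot [-0.64 -0.16 -0.64] F [-0.  -0.4 -3.6] w 28.3 t 19.45
pos [ 495.3 -158.2  300.2] slide [  0.3 -11.4 -54.2] rot [-0.63 -0.08 -0.8 ] F [-0.2 -0.2 -3.2] w 28.3 t 19.6
```

View pics/z21.png

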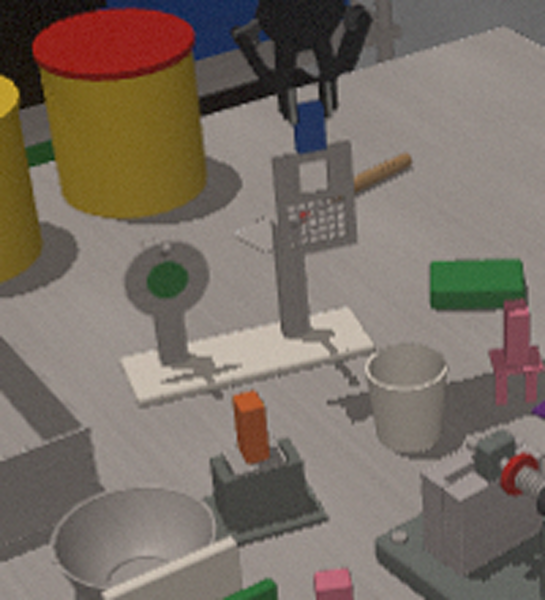

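View pics/w21.png

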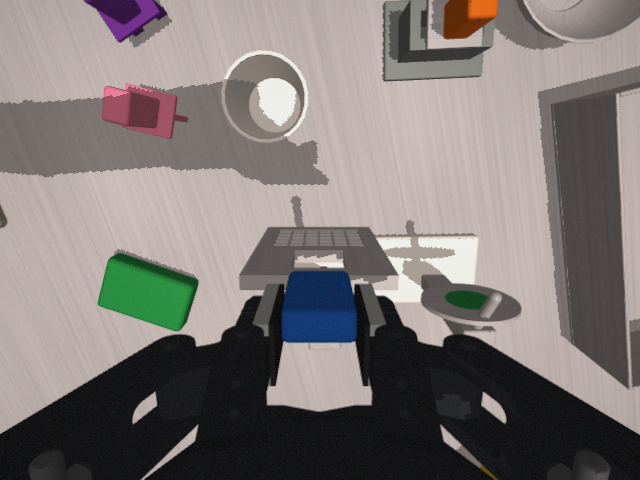

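>>> arm_command:
  rot:
    - [-0.6,-0.1,-0.8]
    - [0,0,0]
    - [0,0,0]
    - [0,0,0]
    - [0,0,0]
  slide:
    - [0,-4,-12]
    - [0,0,-18]
    - [0,0,-15]
    - [0,0,-5]
    - [0,0,0]
  gripper: [15,15,15,15,15]

```text
clock: 20.02
eef_pos: [499.6, -153.0, 252.7]
tool_rot: [-3.137, -0.009, -0.241]
force: [0.0, 0.6, -2.1]
width: 28.6
```

```bash
python3 go.py 495.6 -169.6 246 -14.5
```

```text
pos [ 499.6 -153.   252.7] slide [ -4.  -16.6  -6.7] rot [-0.12  0.53 -0.67] F [ 0.   0.6 -2.1] w 28.6 t 20.0167
```

>>> arm_command:
  rot:
    - [-0.1,0.6,-0.8]
    - [0,0,0]
    - [0,0,0]
  slide:
    - [-5,-14,-8]
    - [0,0,0]
    - [0,0,0]
  gripper: [15,15,15]

```text
clock: 20.27
eef_pos: [496.2, -165.8, 246.4]
tool_rot: [-3.141, -0.001, -0.253]
force: [-0.3, 0.9, -2.6]
width: 28.1
```

```bash
python3 go.py 495.6 -169.6 246 -14.5; python3 -c "
from h import *
grab('wrist','w22');grab('side','s22')
a=load('s22')[0][100:260,220:340,::-1]
b=load('w22')[0][200:380,230:410,::-1]
cv2.imwrite('pics/z22.png',np.hstack([cv2.resize(a,(390,520),interpolation=cv2.INTER_CUBIC),cv2.resize(b,(400,520),interpolation=cv2.INTER_CUBIC)]))"; python3 go.py 495.6 -169.6 246 -14.5
```

```text
pos [ 496.2 -165.8  246.4] slide [-0.6 -3.8 -0.4] rot [-0.02  0.09 -0.02] F [-0.3  0.9 -2.6] w 28.1 t 20.2667
pos [ 495.7 -166.5  246.2] slide [-0.1 -3.1 -0.2] rot [0.03 0.04 0.02] F [-0.5 -0.6 -3.2] w 28.6 t 20.3667
```

View pics/z22.png

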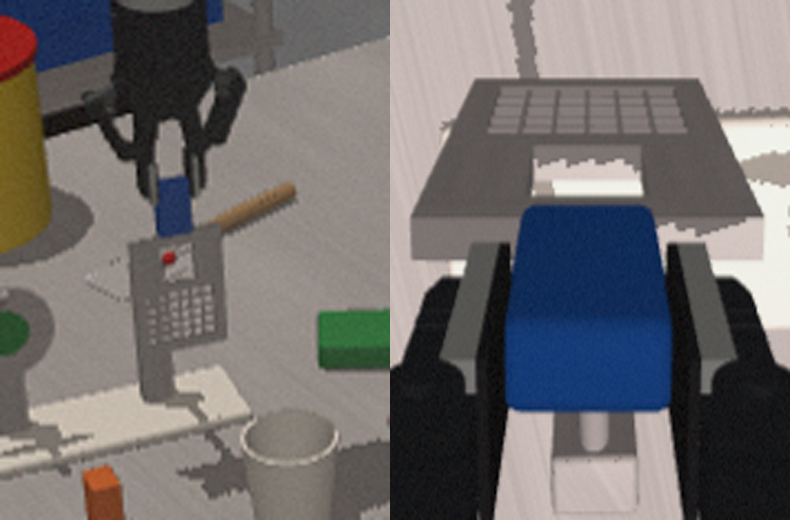

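>>> arm_command:
  rot:
    - [0,0,0]
    - [0,0,0]
    - [0,0,0]
    - [0,0,0]
  slide:
    - [-2.5,-9.5,-6.5]
    - [-2.5,-9.5,-6.5]
    - [-2,-8,-6]
    - [0,0,0]
  gripper: [15,15,15,15]

```text
clock: 20.7
eef_pos: [488.6, -196.8, 226.6]
tool_rot: [3.14, -0.004, -0.253]
force: [-0.4, 0.1, -2.8]
width: 28.4
```

```bash
cat > pegpos.py <<'E'
from h import *
s=telemetry.read_state(); T=R.from_euler('xyz',s['tool_rot']); eye=s['eef_pos']+T.apply([0.6,4.2,35.5])
e=np.array([np.cos(np.radians(75.5)),np.sin(np.radians(75.5)),0]); a,b=np.cos(np.radians(35)),np.sin(np.radians(35))
z=a*e+np.array([0,0,b]); x=np.array([e[1],-e[0],0]); y=np.cross(z,x); q=eye-np.array([473.6,-257,150]); print('eye',eye.round(1),'peg xyz',(q@x).round(1),(q@y).round(1),(q@z).round(1),'F',s['force'].round(1),'rot',s['tool_rot'].round(3),'t',s['clock'])
E
python3 pegpos.py; python3 go.py 479.2 -233 200 -14.5
```

```text
eye [ 488.2 -201.1  191.2] peg xyz 0.1 -0.6 70.9 F [-0.4  0.1 -2.8] rot [ 3.14  -0.004 -0.253] t 20.7
pos [ 488.6 -196.8  226.6] slide [ -9.4 -36.2 -26.6] rot [0.12 0.18 0.02] F [-0.4  0.1 -2.8] w 28.4 t 20.7
```

>>> arm_command:
  rot:
    - [0,0,0]
    - [0,0,0]
    - [0,0,0]
    - [0,0,0]
  slide:
    - [-2.5,-9.5,-6.5]
    - [-2.5,-9.5,-6.5]
    - [-2,-8,-6]
    - [0,0,0]
  gripper: [15,15,15,15]

```text
clock: 21.03
eef_pos: [479.8, -227.9, 204.9]
tool_rot: [3.14, -0.002, -0.256]
force: [-0.0, -1.1, -3.4]
width: 28.3
```

```bash
python3 pegpos.py; python3 go.py 479.2 -233 200 -14.5;  python3 -c "
from h import *
grab('wrist','w23');grab('side','s23')
a=load('s23')[0][100:260,220:340,::-1]
b=load('w23')[0][200:380,230:410,::-1]
cv2.imwrite('pics/z23.png',np.hstack([cv2.resize(a,(390,520),interpolation=cv2.INTER_CUBIC),cv2.resize(b,(400,520),interpolation=cv2.INTER_CUBIC)]))"
```

```text
eye [ 479.4 -232.2  169.4] peg xyz -0.6 -1.3 32.0 F [-0.  -1.1 -3.4] rot [ 3.14e+00 -2.00e-03 -2.56e-01] t 21.0333
pos [ 479.8 -227.9  204.9] slide [-0.6 -5.1 -4.9] rot [0.12 0.1  0.14] F [-0.  -1.1 -3.4] w 28.3 t 21.0333
```

View pics/z23.png

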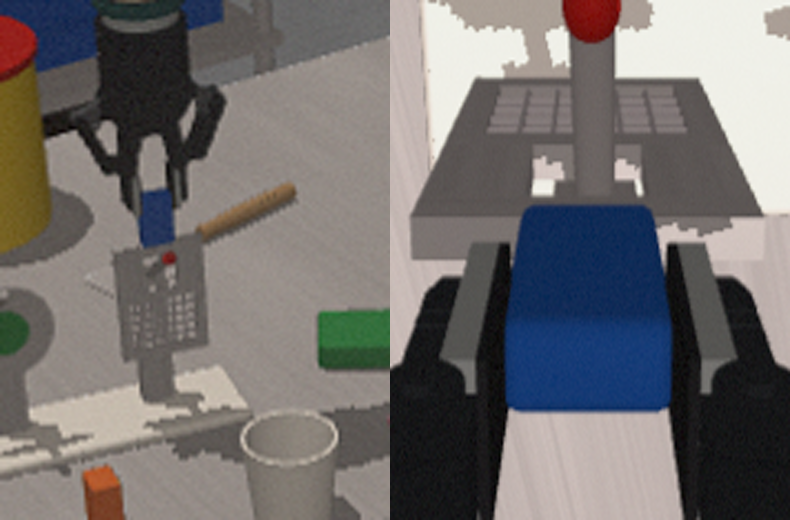

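>>> arm_command:
  rot:
    - [0,0,0]
    - [0,0,0]
    - [0,0,0]
  slide:
    - [-1,-6,-5]
    - [0,0,-4]
    - [0,0,0]
  gripper: [15,15,15]

```text
clock: 21.38
eef_pos: [481.4, -232.1, 197.7]
tool_rot: [3.141, -0.007, -0.252]
force: [-1.1, -0.5, 0.2]
width: 28.7
```

```bash
python3 pegpos.py
```

```text
eye [ 481.2 -236.4  162.2] peg xyz 2.2 2.6 24.9 F [-1.1 -0.5  0.2] rot [ 3.141 -0.007 -0.252] t 21.3833
```

>>> arm_command:
  rot:
    - [0,0,0]
    - [0,0,0]
  slide:
    - [0,0,-4]
    - [0,0,0]
  gripper: [15,15]

```text
clock: 21.55
eef_pos: [482.2, -234.3, 195.9]
tool_rot: [3.137, -0.01, -0.252]
force: [-0.8, -2.6, -2.3]
width: 28.4
```

```bash
python3 pegpos.py
```

```text
eye [ 482.1 -238.7  160.5] peg xyz 3.6 2.8 22.2 F [-0.8 -2.6 -2.3] rot [ 3.137 -0.01  -0.252] t 21.55
```

>>> arm_command:
  rot:
    - [0,0.4,0]
    - [0,0,0]
    - [0,0,0]
  slide:
    - [-3,0,-4]
    - [0,0,-3]
    - [0,0,0]
  gripper: [15,15,15]

```text
clock: 21.8
eef_pos: [481.8, -237.7, 193.4]
tool_rot: [3.129, -0.012, -0.252]
force: [-1.1, -1.1, -2.6]
width: 28.2
```

```bash
python3 pegpos.py;  python3 -c "
from h import *
grab('wrist','w24');grab('side','s24')
a=load('s24')[0][100:260,220:340,::-1]
b=load('w24')[0][200:380,230:410,::-1]
cv2.imwrite('pics/z24.png',np.hstack([cv2.resize(a,(390,520),interpolation=cv2.INTER_CUBIC),cv2.resize(b,(400,520),interpolation=cv2.INTER_CUBIC)]))"
```

```text
eye [ 481.6 -242.5  158. ] peg xyz 4.2 2.7 17.8 F [-1.1 -1.1 -2.6] rot [ 3.129 -0.012 -0.252] t 21.8
```

View pics/z24.png

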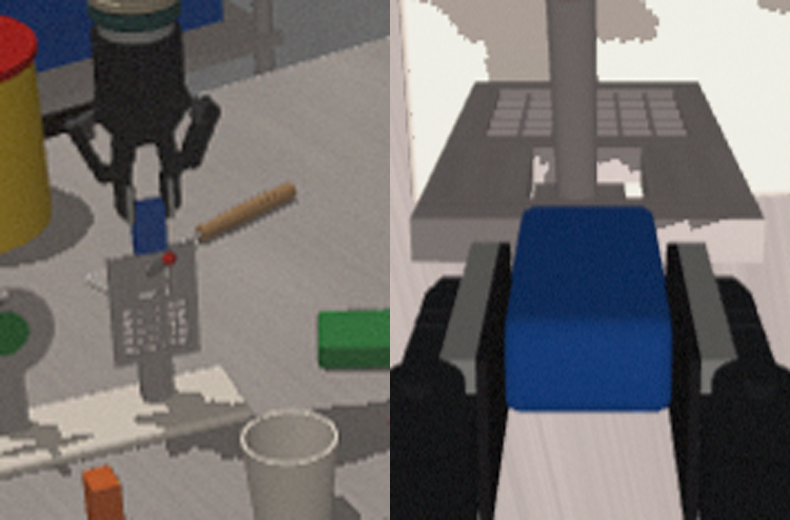

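>>> arm_command:
  rot:
    - [0.7,0.7,0]
    - [0,0,0]
  slide:
    - [-5,2,-1]
    - [0,0,0]
  gripper: [15,15]

```text
clock: 22.07
eef_pos: [479.8, -236.6, 193.8]
tool_rot: [3.138, -0.003, -0.252]
force: [-3.5, -2.1, -0.0]
width: 28.3
```

```bash
python3 pegpos.py
```

```text
eye [ 479.4 -240.9  158.4] peg xyz 1.6 2.9 18.7 F [-3.5 -2.1 -0. ] rot [ 3.138e+00 -3.000e-03 -2.520e-01] t 22.0667
```

>>> arm_command:
  rot:
    - [0,0,0]
    - [0,0,0]
    - [0,0,0]
    - [0,0,0]
    - [0,0,0]
  slide:
    - [0,0,0]
    - [0,0,0]
    - [0,0,0]
    - [0,0,0]
    - [0,0,0]
  gripper: [40,50,60,60,60]

```text
clock: 22.48
eef_pos: [480.3, -232.1, 192.5]
tool_rot: [-3.139, -0.001, -0.249]
force: [0.0, -0.1, 0.4]
width: 59.6
```

```bash
python3 pegpos.py;  python3 -c "
from h import *
grab('wrist','w25');grab('side','s25')
a=load('s25')[0][100:260,220:340,::-1]
b=load('w25')[0][200:380,230:410,::-1]
cv2.imwrite('pics/z25.png',np.hstack([cv2.resize(a,(390,520),interpolation=cv2.INTER_CUBIC),cv2.resize(b,(400,520),interpolation=cv2.INTER_CUBIC)]))"
```

```text
eye [ 479.9 -236.3  157. ] peg xyz 0.9 6.7 21.7 F [ 0.  -0.1  0.4] rot [-3.139e+00 -1.000e-03 -2.490e-01] t 22.4833
```

View pics/z25.png

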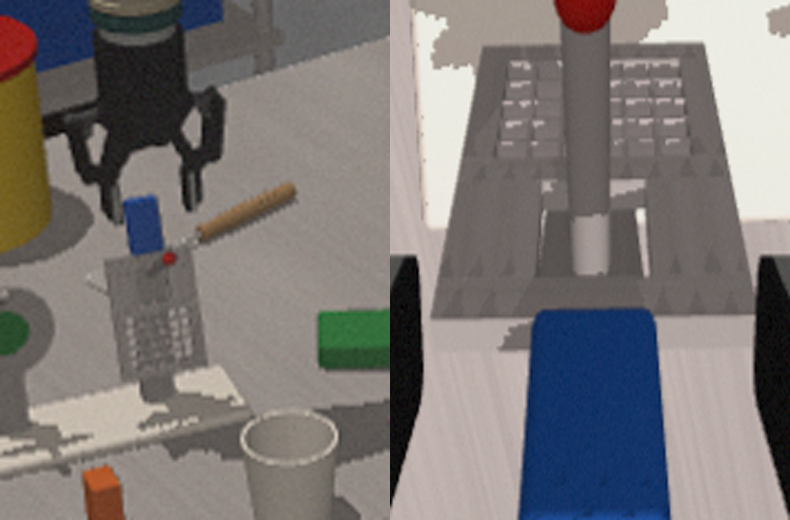

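>>> arm_command:
  rot:
    - [0,0,0]
    - [0,0,0]
    - [0,0,0]
    - [0,0,0]
    - [0,0,0]
  slide:
    - [0,0,10]
    - [0,0,20]
    - [0,0,30]
    - [0,10,30]
    - [0,20,20]
  gripper: [70,70,70,70,70]

```text
clock: 23.0
eef_pos: [475.7, -203.8, 303.5]
tool_rot: [-3.138, 0.01, -0.255]
force: [0.2, 0.4, -0.3]
width: 70.2
```

```bash
python3 pegpos.py;  cat > chk.py <<'E'
from h import *
import sys
t=sys.argv[1]
grab('wrist','w'+t);grab('side','s'+t);grab('top','t'+t)
a=load('s'+t)[0][140:260,220:340,::-1]
b=load('w'+t)[0][:,:,::-1]
cv2.imwrite(f'pics/z{t}.png',np.hstack([cv2.resize(a,(400,400),interpolation=cv2.INTER_CUBIC),cv2.resize(b,(400,400))]))
im,d,c=load('w'+t);P=cloud(c,d).astype(np.float32); h=cv2.cvtColor(im,cv2.COLOR_RGB2HSV).astype(int)
o=np.array([473.6,-257,0]); e=np.array([.25,.968]); X=(P-o); E=X[...,0]*e[0]+X[...,1]*e[1]; L=X[...,0]*e[1]-X[...,1]*e[0]
b=(h[...,0]>105)&(h[...,0]<125)&(h[...,1]>140)&(d>0)&(abs(E)<120)&(abs(L)<70)&(P[...,2]>120)&(P[...,2]<270)
def line(nm,m):
    if m.sum()<20: print(nm,'few',m.sum()); return
    z=P[m][:,2];y=E[m]; k=np.polyfit(z,y,1); print(nm,m.sum(),'E=%.3f z+%.1f'%tuple(k),'tilt deg',np.degrees(np.arctan(k[0])).round(1),'z',np.percentile(z,[2,98]).round(1),'E',np.percentile(y,[2,98]).round(1),'L',np.percentile(L[m],[2,98]).round(1))
line('handle',b)
m=(d>0)&(abs(L)<45)&(abs(L)>8)&(E>-20)&(E<75)&(P[...,2]>50)&(P[...,2]<195)&~b&(h[...,1]<60)
line('plate',m)
E
python3 chk.py 26
```

```text
eye [ 474.9 -207.9  268. ] peg xyz -11.1 -69.2 106.9 F [ 0.2  0.4 -0.3] rot [-3.138  0.01  -0.255] t 23.0
handle 1874 E=-0.387 z+74.7 tilt deg -21.2 z [177.9 221.3] E [-18.3   4.4] L [-12.4  15. ]
plate 4503 E=-0.262 z+46.6 tilt deg -14.7 z [ 67.  173.6] E [-3.7 31.5] L [-37.4  40.2]
```

View pics/z26.png

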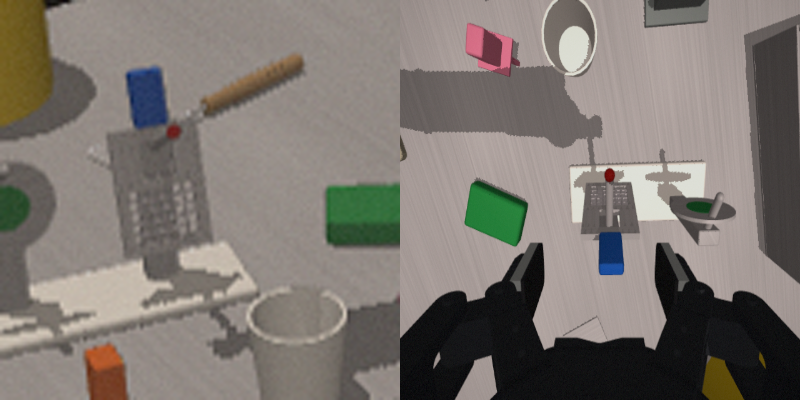

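>>> arm_command:
  rot:
    - [0,0,0]
    - [0,0,0]
    - [0,0,0]
    - [0,0,0]
    - [0,0,0]
  slide:
    - [0,20,20]
    - [0,25,10]
    - [0,25,0]
    - [0,0,0]
    - [0,0,0]
  gripper: [70,70,70,70,70]

```text
clock: 23.57
eef_pos: [472.9, -133.0, 330.9]
tool_rot: [-3.14, 0.015, -0.255]
force: [-0.1, -1.5, -0.1]
width: 69.9
```

>>> arm_command:
  rot:
    - [0,0,0]
    - [0,0,0]
    - [0,0,0]
    - [0,0,0]
    - [0,0,0]
  slide:
    - [0,0,0]
    - [0,0,0]
    - [0,0,0]
    - [0,0,0]
    - [0,0,0]
  gripper: [70,70,70,70,70]

```text
clock: 23.98
eef_pos: [470.9, -137.0, 328.0]
tool_rot: [3.141, 0.021, -0.26]
force: [-0.4, 0.6, -0.4]
width: 69.6
```

```bash
cat >> chk.py <<'E'
m=m&(abs(L)>20); line('plate sides only',m)
for z0 in range(60,190,12):
    k=m&(abs(P[...,2]-z0)<6)
    if k.sum()>10: print(z0,np.median(E[k]).round(1),k.sum())
f=b&(E>-40)&(P[...,2]<212); line('handle face',f)
r=((h[...,0]<8)|(h[...,0]>172))&(h[...,1]>130)&(d>0)&(abs(L)<40)&(E>40)&(E<110); print('red tip E,L,z',np.median(E[r]),np.median(L[r]),np.median(P[...,2][r]))
E
python3 chk.py 27
```

```text
handle 1653 E=-0.367 z+71.0 tilt deg -20.2 z [177.5 221.4] E [-17.8   4.7] L [-12.5  14.9]
plate 4159 E=-0.263 z+46.8 tilt deg -14.7 z [ 66.9 173.6] E [-3.7 31.5] L [-37.3  40.2]
plate sides only 2809 E=-0.269 z+48.4 tilt deg -15.1 z [ 67.9 173.5] E [-3.6 31.3] L [-37.8  40.6]
60 31.5 31
72 29.6 232
84 26.0 210
96 22.0 284
108 19.4 230
120 16.8 219
132 13.8 293
144 10.6 326
156 7.2 350
168 2.9 605
180 2.3 29
handle face 995 E=-0.272 z+52.7 tilt deg -15.2 z [176.6 211.1] E [-5.1  4.8] L [-12.6  14.9]
red tip E,L,z 69.29523440551756 -1.1954664123535386 204.73575
```

View pics/w27.png

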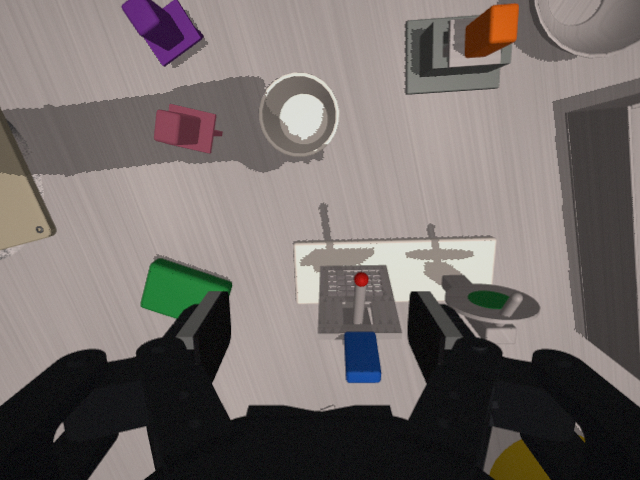

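View pics/t27.png

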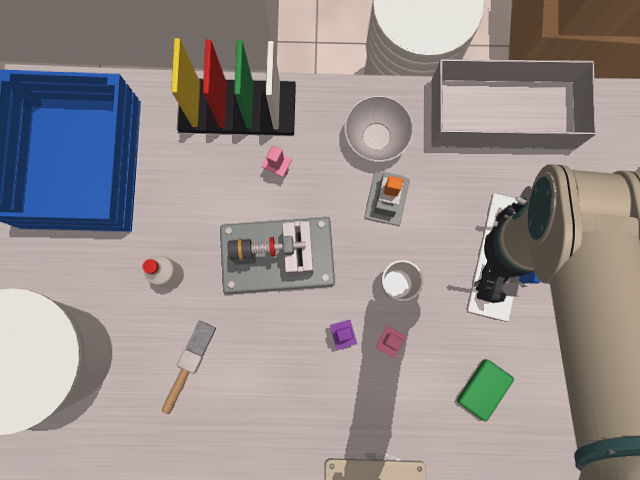

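```bash
sed 's/top0.,.side0/t27'"'"',/' m2.py > m4.py; python3 m4.py | grep -E "key|tub|bottle"; python3 -c "
from h import *
print(telemetry.read_state()['force'],ctrl.finish_job())"
```

```text
the job is handed in; nothing more can be done
[-0.32489225  0.47315388  0.05839202] None  File "m4.py", line 2
    for tag in('t27','):
                     ^
SyntaxError: unterminated string literal (detected at line 2)
```

I did every step in order and handed the job in at about 24 s of the 58 s allowed; no verdict is reported.

- **Bolt:** with the forked key I pushed the red collar out roughly 20 mm in small steps, at about 8–9 N measured. The camera showed the insert pop up, and I backed off. The fingers stayed clear of the bolt.
- **Key:** it had not slipped in the grip. I hung it back in the caddy and released it; pictures show it upright and in place.
- **Insert:** I lifted it out and slid it by its eye onto the red-tipped peg.

**Last checks**
- **On the peg:** the insert hangs at the peg's root. I put the eye at about 1 mm sideways, 4 mm below the peg's line and 2 mm out from the root.
- **Tilt and rest:** it leans about 15° with its handle end back towards the post, not plumb but under the 28° limit. It had not moved between two measurements about a second apart.
- **Robot:** the arm was clear, with no contact force.
- **Check that failed:** the final script to re-measure the key, tub and bottle stopped on a typing error, and the job was handed in by the same command. For those three I rely on the last top picture, where they look to be where they were at the start.

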